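Half-open the jar feeder, free its jammed outlet and draw out the clear jar

TASK

Two jars have jammed at the outlet of the jar feeder. Raise its stiff clear cover (black tab in front) to the red half-open mark (45 degrees), never much past it, and leave it there; then, reaching in under the cover, push the amber jar back until it stands wholly behind the clear jar, and only then slide the clear jar out through the outlet and centre it on the blue ring. Keep both jars standing on the feeder's floor (slide them, do not lift them), and leave the tub, the capped bottle and the timer alone.

Things in the scene. Friction and masses are not known exactly. Their poses are not given: they have to be found in the camera images.
- feeder: Fixed jar feeder, white floor, grey walls, front open. Origin on the worktop under the outlet's middle; x runs into the feeder, away from the robot; y left, z up. Floor top at z = 6 mm, from x = -115 (apron before the outlet) to 210 mm. Side walls (x 0 to 210, outer faces y = +-125) and back wall (x 204 to 210) 6 mm thick, 96 mm high. Front sill x 0 to 6 mm, see mouth.
- mouth (a point): Middle of the outlet, on the floor, at feeder x = 0. The outlet is about 68 mm wide. The front sill and two slanting aluminium guide rails, which run from feeder (x, y) = (3, +-40) to (62, +-117) mm, are only 21 mm high over the worktop; above them the front is open.
- spot (a point): Centre of the blue ring (72 mm across, printed flat on the apron), on top of the floor, 65 mm in front of the outlet (feeder x = -65 mm).
- cover (a joint): Angle of the clear cover: 0 closed (level), grows as its front edge rises, stop at 1.75. 0.785 (45 degrees) is the half-open mark, where black pins on the cover's sides meet red sleeves on the steel arcs beside it. Stiff friction hinge (0.6 N m, about 4 N at the tab): stays where it is left, moves if bumped. Starts at 0 to 0.25.
- tab (a point): Grip point on the black tab in front of the cover, on its mid-plane, 235 mm from the hinge axis. That axis is parallel to the feeder's y at feeder x = 205, z = 100 mm. The tab is 30 mm wide (y), 14 mm thick; its tip is 18 mm beyond the grip point. The cover: clear sheet 5 mm thick, 246 mm wide, aluminium front edge 205 mm from the axis, 30 mm behind the grip point.
- clear_jar: Loose clear jar with pale contents and white cap, diameter 56 mm, 75 mm high, about 0.1 to 0.2 kg; origin at the centre of its underside, z up. It stands at the outlet beside the amber jar, to its left or right; each about 38 mm behind the outlet and 29 mm off the middle line.
- amber_jar: Loose dark amber jar with white cap, diameter 54 mm, 71 mm high, about 0.1 to 0.2 kg; origin at the centre of its underside. It slides on the floor without tipping when pushed below about half its height.
- tub: White tub, diameter 71 mm, 88 mm high, standing on the worktop to the left of the feeder; origin at the centre of its underside. Bystander.
- capped_bottle: White bottle with navy cap, diameter 64 mm, 111 mm high, to the left of the feeder; origin at the centre of its underside. Bystander.
- timer: White flat timer, 62 x 68 x 18 mm, lying on the worktop to the left of the feeder's apron; origin at the centre of its underside. Bystander.

How it is judged:
On the way, in this order (a step that is already met when the one before it is completed fails the run):
1. the cover has been raised to 45 degrees (within 5), both jars still at the outlet (value of joint cover between 0.698 and 0.873 rad and x of clear_jar in the frame of feeder above 0.02 m and x of amber_jar in the frame of feeder below 0.08 m), for 0.3 s.
2. the amber jar has been pushed back to 90 mm or more behind the outlet, the clear jar still inside, cover at its mark (value of joint cover between 0.698 and 0.873 rad and x of amber_jar in the frame of feeder above 0.09 m and angle between amber_jar's own z axis and vertical below 0.15 rad and x of clear_jar in the frame of feeder above 0.02 m), for 0.3 s.
3. the clear jar has come out through the outlet, upright (x of clear_jar in the frame of feeder below -0.035 m and angle between clear_jar's own z axis and vertical below 0.2 rad).
4. the clear jar stands centred on the ring, within 15 mm, let go (horizontal distance between clear_jar and spot below 0.015 m and angle between clear_jar's own z axis and vertical below 0.1 rad and contact force between the fingers and clear_jar below 0.2 N), for 0.2 s.
At the end, for the whole second after the job is handed in: The cover stays at 45 degrees (within 5); the clear jar stands upright on the apron, its centre within 15 mm of the ring's centre; the amber jar stands upright on the feeder's floor, its centre at least 90 mm behind the outlet; all at rest (value of joint cover between 0.698 and 0.873 rad and velocity of joint cover between -0.05 and 0.05 rad/s and horizontal distance between clear_jar and spot below 0.015 m and angle between clear_jar's own z axis and vertical below 0.1 rad and x of amber_jar in the frame of feeder between 0.09 and 0.19 m and angle between amber_jar's own z axis and vertical below 0.15 rad and y of amber_jar in the frame of feeder between -0.11 and 0.11 m and height (world z) of each of amber_jar, clear_jar below 0.012 m and linear speed of each of clear_jar, amber_jar below 0.02 m/s); the robot touches nothing.
It fails at once if a jar is lifted more than about 15 mm off the floor (height (world z) of any of clear_jar, amber_jar above 0.021 m).
It fails at once if a jar is tipped by more than about 30 degrees (angle between any of clear_jar, amber_jar's own z axis and vertical above 0.52 rad).
It fails at once if the cover is thrown open past 70 degrees (value of joint cover above 1.22 rad).
It fails at once if the tub, the capped bottle or the timer is moved by more than 30 mm (distance of any of tub, capped_bottle, timer from where it was at the start of the episode above 0.03 m).
It also fails if it takes over 67 s, if anything falls off the work surface, if the arm or the gripper's body presses on something with over 40 N, if the wrist force passes 120 N, or if a joint passes its speed limit or range.

ROBOT

A 7-joint arm with a two-finger parallel gripper is mounted at the origin on a cart in front of the work surface, level with it; the furniture and walls round the work are solid. World frame = base frame: x ahead of the robot, y to its left, z up, the work surface at z = 0. Lengths are in m, angles in rad, forces in N, time in s.
With the tool pointing down it reaches from about 0.425 to 0.925 m from the base axis. Payload 6.8 kg.
Tool frame: the origin (TCP) lies between the finger pads; the fingertips stand 22 mm ahead of it and the grasp point (between the pads) lies 3 mm ahead of it; z points along the fingers, y is the line along which they close (so a half turn about z gives the same grasp; the last joint's range is limited). The gripper opens to 85 mm and grips with 20 to 120 N. Pads are 22 mm wide; open, the fingers measure 114 mm over their backs; the gripper's body (76 mm by 85 mm) begins 54 mm behind the grasp point. The pads swing forward as they close: fully open they stand 13 mm farther back than shut.
Start: joints at [1.049, 0.477, 0.022, 1.555, -0.011, 1.109, -0.083], TCP at [0.271, -0.618, 0.253] pointing down, gripper open.
Joint ranges: [-2.96, 2.96], [-0.34, 2.1], [-1.41, 1.46], [0.24, 2.44], [-1.37, 4.51], [0.17, 1.92], [-2.96, 2.96]. Speed limits (rad/s): [2.39, 2.39, 3.14, 3.14, 3.14, 3.14, 3.14].

INTERFACE

Orientations are given as a unit quaternion [w, x, y, z].
In Python, from station import bot gives the robot as it stands.
- The arm moves only by the tool servo_tool, never from a script. Its argument "motion" is a list that holds one entry, the list of rows, each a list of 5 numbers: the opening, from 0 (shut) to 1 (fully open), then the shift along the world's x, y, z each as a share of 0.04 m, from -1 to 1, then the turn about the world's z as a share of 0.12 rad, from -1 to 1. A call has 1 to 20 rows; each row shifts and turns the commanded pose from where the row before left it; what a row does not reach is not made up. A row lasts 1/10 s, in which the tool goes at most 50 mm and 8.59 degrees, less where a joint would pass 70% of its speed; a pose out of reach is approached as far as the arm can. A call with a number of a shift or a turn outside -1 to 1 is refused whole. A call with a gripper value outside its range is refused whole. The fingers move at their own pace and stop on an object; "newtons" is the grip in N (left out, the last holds). Time passes only in rows, so rows that do not move let the fingers close. It gives the time, the measured TCP pose, the force, the opening and the grip force at its end, in the units of the state.
- bot.get_obs(): the state, without advancing time (a new reading comes with each control period).
- bot.read_camera(name): name is "scene" or "top" or "wrist"; returns (picture, depth): 480x640x3 uint8, red, green, blue; 480x640 float32, m along the optical axis (not along the pixel's ray), 0 where there is no reading.
- bot.get_calibration(name): a dict with "fovy" (degrees; the focal length in pixels is half the picture's height over the tangent of half this angle, whatever the lens; pixels are square), "cx", "cy" (the principal point, pixels), "k1" (the pictures are not rectified: a ray, as slopes to the right and down, at radius r is drawn at 1 + k1 r^2 times it, then the intrinsics apply), "view" (4x4, takes a point from world to camera coordinates). Camera axes: x right, y down, z forward; pixel columns grow to the right and rows downward; lengths in m; the calibration is good to about 2 mm. A picture is of the moment at which its call begins: read the wrist's pose just before it. get_calibration takes no time and is no camera call; for the wrist camera it gives the pose at the moment of the call.
- bot.hand_in(): hands the job in; it is judged then, once.
The state is a dict: "t": time; "q": joint angles; "joint_vel": joint speeds; "joint_torque": joint torques, N m; "eef_pos": TCP position; "tool_rot": TCP orientation; "contact_force": force on the tool from outside, world axes, zero at the start; "torque": the same for the moment, N m; "gripper_width": opening from 0.0 (shut) to 1.0 (fully open); "grasp_force": force on a finger pad.
Only numpy, scipy, OpenCV 4.12 (cv2) and the standard library are available. Lean on these libraries where they do the work, as an engineer would, in place of code of your own. Each camera call takes 0.05 s, during which the arm holds its last target. There are 200 camera calls.

## Working session

There is one attempt and no reset: what is moved stays moved. The work goes in short steps, Python scripts to look and compute and a tool call to move; the robot and the scene stay as the last step left them, time stands still between calls to the robot, and variables do not carry over. Pictures are saved under pics/ and viewed, at most 10 in all, crops included, and the job is handed in when it is done.

Besides the shell and the picture viewer there is one more tool, called after ">>>" as name(argument=value, ...) on one line, values as JSON. servo_tool: Moves the arm, as the interface text tells. Shift numbers are shares of 0.04 m and turn numbers shares of 0.12 rad, none past 1 either way. Its arguments: {"type":"object","properties":{"motion":{"type":"array"},"newtons":{"type":"number"}},"required":["motion"]}

```bash
mkdir -p pics; ls
cat > h.py <<'E'
import numpy as np, cv2
from station import bot
def snap(n,f):
    p,d=bot.read_camera(n); cv2.imwrite(f'pics/{f}.png',cv2.cvtColor(p,cv2.COLOR_RGB2BGR)); np.save(f'pics/{f}.npy',d)
    return p,d
def ray(n,u,v):
    c=bot.get_calibration(n); f=240/np.tan(np.radians(c['fovy'])/2)
    a=np.array([(u-c['cx'])/f,(v-c['cy'])/f]); s=a.copy()
    for _ in range(20): s=a/(1+c['k1']*(s@s))
    V=np.array(c['view']); R,t=V[:3,:3],V[:3,3]
    return -R.T@t, R.T@np.array([*s,1.])
def atz(n,u,v,z):
    o,r=ray(n,u,v); return o+r*(z-o[2])/r[2]
def atd(n,u,v,d):
    o,r=ray(n,u,v); return o+r*d
def proj(n,P):
    c=bot.get_calibration(n); f=240/np.tan(np.radians(c['fovy'])/2); V=np.array(c['view'])
    p=V[:3,:3]@np.array(P)+V[:3,3]; s=p[:2]/p[2]; s=s*(1+c['k1']*(s@s)); return s[0]*f+c['cx'],s[1]*f+c['cy']
E
python3 - <<'E'
from h import *
snap('top','top0');snap('scene','sc0')
o=bot.get_obs();print(o)
for n in('top','scene'):print(bot.get_calibration(n))
E
```

```text
pics
{'t': 0.1, 'q': array([ 1.04888635,  0.47775864,  0.02233096,  1.55631279, -0.01148541,
        1.10931163, -0.08309918]), 'joint_vel': array([ 0.00039848, -0.00209194, -0.00103418, -0.00226735,  0.00057755,
       -0.00104807,  0.00020204]), 'joint_torque': array([ 3.06553527e-03, -5.97766113e+01,  1.61307726e+00, -2.81957495e+01,
        1.28080003e-02,  5.00215130e-03,  1.55655994e-05]), 'eef_pos': array([ 0.27121996, -0.61758575,  0.25241186]), 'tool_rot': array([-7.97642688e-04,  9.78667159e-01,  2.05450482e-01, -2.33605706e-04]), 'contact_force': array([ 0.32034223,  0.20211254, -0.14640956]), 'torque': array([ 0.03769173, -0.00798131, -0.01590902]), 'grasp_force': 0.0, 'gripper_width': 1.0011888767801445}
{'fovy': 43.753615692785175, 'cx': 315.4654609920792, 'cy': 236.9528187783319, 'k1': -0.1376982920598055, 'view': array([[ 0.00477369, -0.99988018, -0.01472565, -0.24821623],
       [-0.98129454, -0.00184988, -0.19250351,  0.58175607],
       [ 0.1924532 ,  0.01536915, -0.98118579,  0.89247803],
       [ 0.        ,  0.        ,  0.        ,  1.        ]])}
{'fovy': 43.82455249856649, 'cx': 310.14950732243034, 'cy': 244.20763662700477, 'k1': 0.05149329309803024, 'view': array([[-0.76268265, -0.64652758,  0.0178119 ,  0.26320676],
       [-0.46156905,  0.52478992, -0.71522693,  0.41948571],
       [ 0.45306643, -0.55371258, -0.69866529,  0.65231931],
       [ 0.        ,  0.        ,  0.        ,  1.        ]])}
```

View pics/top0.png

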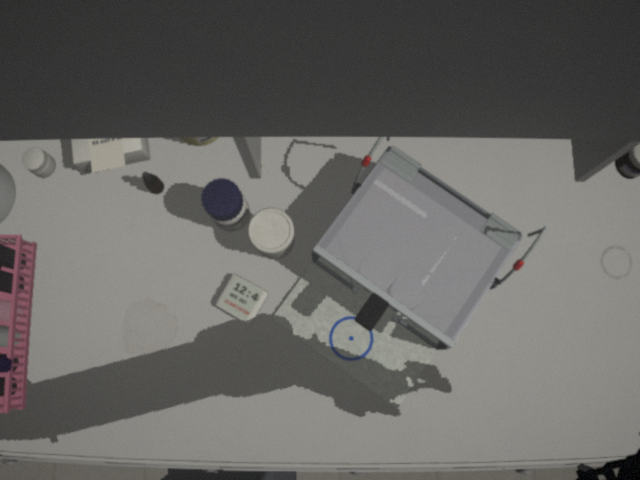

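View pics/sc0.png

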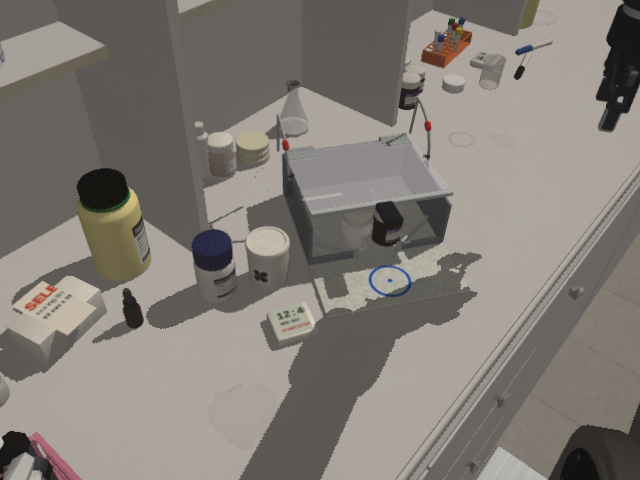

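Run:
```python
import cv2,numpy as np
a=cv2.imread('pics/top0.png')[130:380,270:560]; b=cv2.imread('pics/sc0.png')[120:320,250:480]
def g(x):return np.clip((x/255.)**0.6*255,0,255).astype('uint8')
cv2.imwrite('pics/c1.png',g(cv2.resize(a,(696,600),interpolation=2)))
cv2.imwrite('pics/c2.png',g(cv2.resize(b,(690,600),interpolation=2)))
```

```text
(no output)
```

View pics/c1.png

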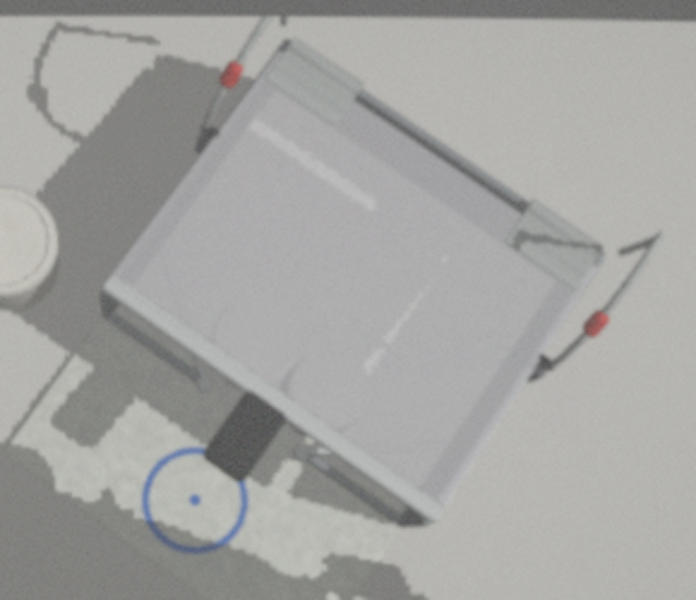

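View pics/c2.png

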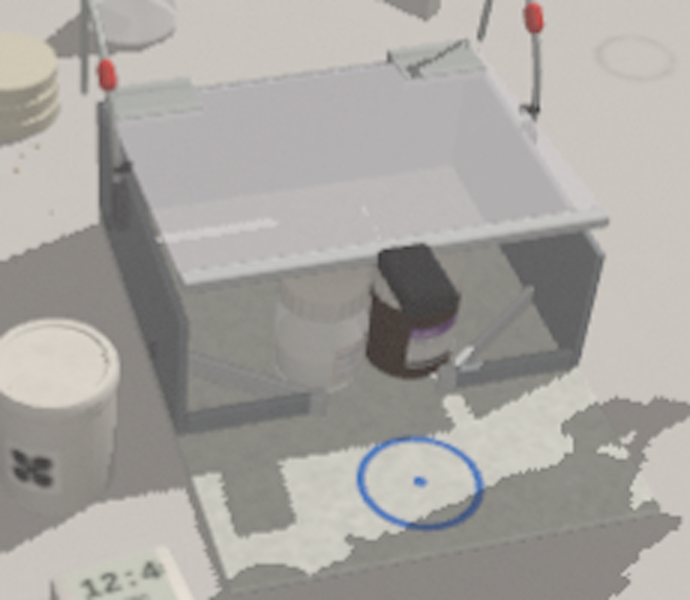

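```bash
cat > fit.py <<'E'
from h import *
from scipy.optimize import least_squares
def F2W(p,P):
    x,y,a=p[:3]; c,s=np.cos(a),np.sin(a); P=np.array(P,float)
    return np.array([x+c*P[0]-s*P[1],y+s*P[0]+c*P[1],P[2]])
def cov(th,r,y,n=0): # r from axis, n normal offset
    return [.205-r*np.cos(th)+n*np.sin(th)*-1*-1*-1 if 0 else .205-r*np.cos(th)-n*np.sin(th)*-1, y, .1+r*np.sin(th)+n*np.cos(th)]
E
python3 - <<'E'
from fit import *
M=[('top',351.2,337.9,lambda t:(-.065,0,.006)),('top',315,249.6,lambda t:cov(t,.207,.123)),('top',452.1,346.7,lambda t:cov(t,.207,-.123)),
('top',355.8,319.6,lambda t:cov(t,.253,.015,.007)),('top',370,330,lambda t:cov(t,.253,-.015,.007)),
('scene',389.8,280.3,lambda t:(-.065,0,.006)),('scene',310.7,262.7,lambda t:(0,.125,.0)),('scene',451,206,lambda t:(0,-.125,.096)),
('scene',443,244,lambda t:(0,-.125,.0)),('scene',312,213.5,lambda t:cov(t,.207,.123)),('scene',452.5,193.5,lambda t:cov(t,.207,-.123))]
c=atz('top',351.2,337.9,.006); print(c, atz('scene',389.8,280.3,.006))
def res(p): return np.concatenate([np.array(proj(n,F2W(p,f(p[3]))))-(u,v) for n,u,v,f in M])
r=least_squares(res,[c[0]+.05,c[1]-.03,-.55,.1],loss='soft_l1')
print(r.x); print(res(r.x).reshape(-1,2).round(1))
p=r.x;np.save('p.npy',p)
print('spot',F2W(p,(-.065,0,.006)),'mouth',F2W(p,(0,0,.006)),'tab',F2W(p,cov(p[3],.235,0)),'hinge',F2W(p,(.205,0,.1)))
for n,u,v in [('top',370,316),('top',364,322),('scene',385,210)]:
    d=np.load('pics/'+('top0' if n=='top' else 'sc0')+'.npy'); print(n,u,v,atd(n,u,v,d[int(v),int(u)]))
# shelf
d=np.load('pics/top0.npy')
for u,v in [(300,100),(300,130),(420,130),(100,130)]: print(u,v,d[v,u],atd('top',u,v,d[v,u]))
E
```

```text
[ 0.42561741 -0.30418976  0.006     ] [ 0.42473658 -0.301583    0.006     ]
[ 0.47951503 -0.3436302  -0.63175817  0.09304978]
[[ 0.6 -0.9]
 [-2.  -0.2]
 [-1.3  2.7]
 [-0.8 -2. ]
 [ 2.2  0.2]
 [ 0.1 -1.9]
 [-1.6  2.6]
 [ 2.4 -2.9]
 [ 0.4 -0.4]
 [-0.3  0.6]
 [ 2.6 -0.4]]
spot [ 0.42706065 -0.3052435   0.006     ] mouth [ 0.47951503 -0.3436302   0.006     ] tab [ 0.45612571 -0.32651364  0.12183516] hinge [ 0.64494807 -0.46469592  0.1       ]
top 370 316 [ 0.45320853 -0.32537593  0.13265693]
top 364 322 [ 0.44476608 -0.31684925  0.13182957]
scene 385 210 [ 0.46384569 -0.32085853  0.12788089]
300 100 0.12626477 [ 0.45318501 -0.25554137  0.86579191]
300 130 0.1434319 [ 0.45318471 -0.25484714  0.84830641]
420 130 0.14275984 [ 0.45318237 -0.28377033  0.84853784]
100 130 0.14371942 [ 0.45354438 -0.20552729  0.84885646]
```

>>> servo_tool(motion=[[[1,0.5,0.818,0,-0.969],[1,0.5,0.818,0,-0.969],[1,0.5,0.818,0,-0.969],[1,0.5,0.818,0,-0.969],[1,0.5,0.818,0,-0.969],[1,0.5,0.818,0,-0.969],[1,0.5,0.818,0,-0.969],[1,0.5,0.818,0,-0.969],[1,0.5,0.818,0,-0.969],[1,0,0,0,0],[1,0,0,0,0]]])

```text
t: 1.2
eef_pos: [0.4518, -0.3226, 0.253]
tool_rot: [0.0, 0.951, -0.309, -0.0]
contact_force: [-1.9, -0.7, 0.1]
gripper_width: 1.001
grasp_force: 0.0
```

Run:
```python
from fit import *
p=np.load('p.npy')
o=bot.get_obs();print(o['t'],o['eef_pos'],o['tool_rot'],o['q'].round(3))
P,d=snap('scene','sc1'); snap('wrist','wr1')
e=o['eef_pos'];a=p[2]
v,u=np.mgrid[0:480:2,0:640:2]
w=np.array([atd('scene',x,y,1.) for x,y in []]) if 0 else None
c=bot.get_calibration('scene'); f=240/np.tan(np.radians(c['fovy'])/2)
pts=[]
for U in range(200,640,2):
  for V in range(0,320,2):
    if d[V,U]>0: pts.append((U,V,d[V,U]))
pts=np.array(pts); s=(pts[:,:2]-[c['cx'],c['cy']])/f; s=s/(1+c['k1']*(s**2).sum(1))[:,None]
cam=np.c_[s,np.ones(len(s))]*pts[:,2:3]; Vw=np.array(c['view']); W=(cam-Vw[:3,3])@Vw[:3,:3]
q=W-e; X=np.cos(a)*q[:,0]+np.sin(a)*q[:,1]; Y=-np.sin(a)*q[:,0]+np.cos(a)*q[:,1]; Z=q[:,2]
np.save('cloud1.npy',np.c_[X,Y,Z])
m=(abs(X)<.15)&(abs(Y)<.15)
for z in np.arange(-.02,.5,.02):
    k=m&(Z>=z)&(Z<z+.02)
    if k.sum()>3: print(f'{z:.2f} n{k.sum()} X {X[k].min():.3f} {X[k].max():.3f} Y {Y[k].min():.3f} {Y[k].max():.3f}')
```

```text
1.2 [ 0.45178458 -0.32259924  0.25304123] [ 7.69658053e-06  9.50925567e-01 -3.09419562e-01 -3.16777348e-04] [ 0.432  0.28   0.091  1.851 -0.03   1.013 -1.664]
-0.02 n25 X -0.012 0.012 Y -0.054 0.055
0.00 n84 X -0.013 0.013 Y -0.055 0.057
0.02 n90 X -0.013 0.010 Y -0.070 0.069
0.04 n271 X -0.018 0.015 Y -0.073 0.075
0.06 n272 X -0.020 0.017 Y -0.071 0.073
0.08 n312 X -0.019 0.013 Y -0.067 0.070
0.10 n148 X -0.038 0.011 Y -0.031 0.038
0.12 n220 X -0.038 0.010 Y -0.032 0.039
0.14 n270 X -0.039 0.023 Y -0.033 0.039
0.16 n195 X -0.042 0.014 Y -0.031 0.041
0.18 n285 X -0.041 0.015 Y -0.030 0.041
0.20 n274 X -0.039 0.015 Y -0.030 0.039
0.22 n37 X -0.038 -0.022 Y -0.018 0.030
```

View pics/sc1.png

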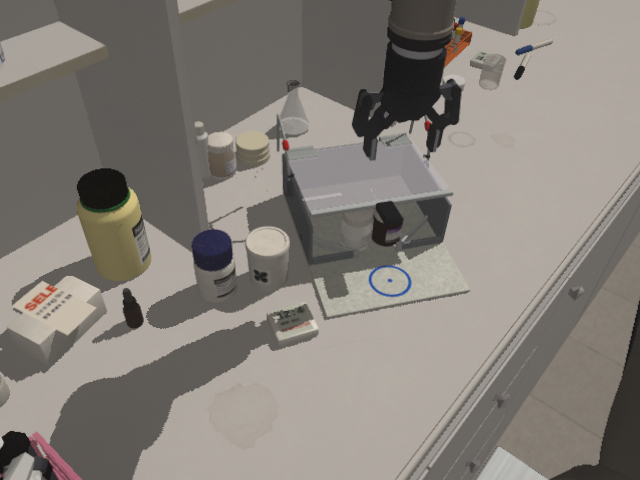

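Run:
```python
import numpy as np,cv2
X,Y,Z=np.load('cloud1.npy').T
m=(abs(X)<.03)&(abs(Y)<.15)
for z in np.arange(-.03,.12,.005):
    k=m&(Z>=z)&(Z<z+.005)
    if k.sum()>1: 
      print(f'{z:.3f} X {X[k].min():.3f} {X[k].max():.3f} Y {Y[k].min():.3f} {Y[k].max():.3f}', 'innerY',Y[k&(Y>0)].min().round(3) if (k&(Y>0)).any() else '', Y[k&(Y<0)].max().round(3))
a=cv2.imread('pics/sc1.png')[0:170,330:490]; cv2.imwrite('pics/c3.png',np.clip((cv2.resize(a,(560,595),interpolation=2)/255.)**.5*255,0,255).astype('uint8'))
```

```text
-0.010 X -0.012 0.012 Y -0.046 0.050 innerY 0.045 -0.042
-0.005 X -0.011 0.005 Y -0.054 0.055 innerY 0.045 -0.041
0.000 X -0.012 0.007 Y -0.055 0.057 innerY 0.046 -0.041
0.005 X -0.012 0.008 Y -0.054 0.057 innerY 0.043 -0.041
0.010 X -0.013 0.013 Y -0.054 0.057 innerY 0.044 -0.042
0.015 X -0.012 0.007 Y -0.053 0.057 innerY 0.044 -0.041
0.020 X -0.012 0.009 Y -0.054 0.057 innerY 0.044 -0.041
0.025 X -0.011 0.010 Y -0.054 0.057 innerY 0.045 -0.041
0.030 X -0.013 -0.002 Y -0.061 0.059 innerY 0.046 -0.043
0.035 X -0.013 0.008 Y -0.070 0.069 innerY 0.04 -0.042
0.040 X -0.014 0.014 Y -0.073 0.075 innerY 0.038 -0.036
0.045 X -0.014 0.014 Y -0.072 0.073 innerY 0.015 -0.032
0.050 X -0.018 0.014 Y -0.071 0.073 innerY 0.004 -0.001
0.055 X -0.018 0.015 Y -0.070 0.073 innerY 0.0 -0.004
0.060 X -0.017 0.017 Y -0.071 0.073 innerY 0.001 -0.0
0.065 X -0.018 0.007 Y -0.070 0.072 innerY 0.001 -0.002
0.070 X -0.020 0.011 Y -0.069 0.072 innerY 0.002 -0.0
0.075 X -0.020 0.007 Y -0.068 0.070 innerY 0.002 -0.0
0.080 X -0.019 0.013 Y -0.067 0.070 innerY 0.001 -0.003
0.085 X -0.014 0.012 Y -0.067 0.070 innerY 0.001 -0.002
0.090 X -0.014 0.013 Y -0.065 0.069 innerY 0.01 -0.029
0.095 X -0.012 -0.001 Y -0.058 0.065 innerY 0.022 -0.058Traceback (most recent call last):
  File "<stdin>", line 7, in <module>
    return umr_maximum(a, axis, None, out, keepdims, initial, where)
ValueError: zero-size array to reduction operation maximum which has no identity
```

>>> servo_tool(motion=[[[0.7,0,0,-0.77,0],[0.6,0,0,-0.77,0],[0.6,0,0,-0.77,0],[0.6,0,0,-0.77,0],[0.6,0,0,0,0]]])

```text
t: 1.8
eef_pos: [0.4478, -0.3236, 0.1264]
tool_rot: [-0.0, 0.95, -0.312, -0.004]
contact_force: [-1.7, -0.2, -0.5]
gripper_width: 0.604
grasp_force: 0.0
```

Run:
```python
from fit import *
p=np.load('p.npy');a=p[2]
o=bot.get_obs();e=o['eef_pos'];print(o['t'],e,o['contact_force'])
V=np.array(bot.get_calibration('wrist')['view']); q=-V[:3,:3].T@V[:3,3]-e
print('wristcam rel feeder axes',np.cos(a)*q[0]+np.sin(a)*q[1],-np.sin(a)*q[0]+np.cos(a)*q[1],q[2])
r=lambda e:(np.cos(a)*(e[0]-p[0])+np.sin(a)*(e[1]-p[1]),-np.sin(a)*(e[0]-p[0])+np.cos(a)*(e[1]-p[1]))
print('tcp in feeder',r(e))
snap('scene','sc2')
a=cv2.imread('pics/sc2.png')[40:310,270:510]; cv2.imwrite('pics/c3.png',np.clip((cv2.resize(a,(533,600),interpolation=2)/255.)**.5*255,0,255).astype('uint8'))
```

```text
1.8 [ 0.44783355 -0.3235783   0.1264238 ] [-1.65305834 -0.20675078 -0.50090694]
wristcam rel feeder axes 0.08199879071652005 0.00020527498148305984 0.11975564283768847
tcp in feeder (np.float64(-0.03740859002512692), np.float64(-0.00252827409257814))
```

View pics/c3.png

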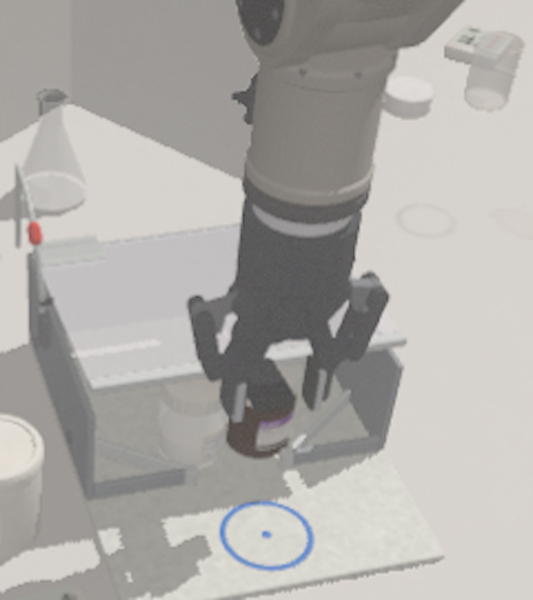

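Run:
```python
from fit import *
p=np.load('p.npy');a=p[2];e=bot.get_obs()['eef_pos'];d=np.load('pics/sc2.npy')
def rel(U,V):
    q=atd('scene',U,V,d[V,U])-e; return np.array([np.cos(a)*q[0]+np.sin(a)*q[1],-np.sin(a)*q[0]+np.cos(a)*q[1],q[2]]).round(3)
for U,V in [(378,82),(380,84),(377,79),(381,90)]: print(U,V,rel(U,V))
R=np.array([rel(U,V) for U in range(370,470,2) for V in range(40,215,2) if d[V,U]>0])
for z in np.arange(.08,.4,.02):
    k=(R[:,2]>=z)&(R[:,2]<z+.02)&(abs(R[:,0])<.1)&(abs(R[:,1])<.1)
    if k.sum()>3: print(z.round(2),R[k].min(0),R[k].max(0),'rad',np.hypot(R[k,0],R[k,1]).mean().round(3))
```

```text
378 82 [0.023 0.042 0.22 ]
380 84 [0.018 0.04  0.219]
377 79 [ 0.457 -0.124 -0.029]
381 90 [0.012 0.04  0.214]Traceback (most recent call last):
  File "<stdin>", line 6, in <module>
  File "<stdin>", line 4, in rel
  File "h.py", line 15, in atd
    o,r=ray(n,u,v); return o+r*d
        ~~~^^^^^^^
  File "h.py", line 7, in ray
    c=bot.get_calibration(n); f=240/np.tan(np.radians(c['fovy'])/2)
ValueError: time passes only in moves, steps and waits
```

```bash
python3 - <<'E'
import re
s=open('h.py').read()
s=s.replace("def snap","C={}\ndef cal(n):\n    if n=='wrist' or n not in C: C[n]=bot.get_calibration(n)\n    return C[n]\ndef snap",1)
h,t=s.split("def ray"); open('h.py','w').write(h+"def ray"+t.replace("bot.get_calibration(n)","cal(n)"))
E
python3 - <<'E'
from fit import *
p=np.load('p.npy');a=p[2];e=bot.get_obs()['eef_pos'];d=np.load('pics/sc2.npy')
def rel(U,V):
    q=atd('scene',U,V,d[V,U])-e; return np.array([np.cos(a)*q[0]+np.sin(a)*q[1],-np.sin(a)*q[0]+np.cos(a)*q[1],q[2]]).round(3)
for V in range(76,92,2): print(V,[tuple(rel(U,V)) for U in range(374,384,2)])
R=np.array([rel(U,V) for U in range(370,470,2) for V in range(40,215,2) if d[V,U]>0])
for z in np.arange(.08,.4,.02):
    k=(R[:,2]>=z)&(R[:,2]<z+.02)&(abs(R[:,0])<.1)&(abs(R[:,1])<.1)
    if k.sum()>3: print(z.round(2),R[k].min(0),R[k].max(0),'rad',np.hypot(R[k,0],R[k,1]).mean().round(3))
E
```

```text
76 [(np.float64(0.466), np.float64(-0.12), np.float64(-0.027)), (np.float64(0.463), np.float64(-0.123), np.float64(-0.025)), (np.float64(0.456), np.float64(-0.125), np.float64(-0.022)), (np.float64(0.457), np.float64(-0.13), np.float64(-0.023)), (np.float64(0.445), np.float64(-0.13), np.float64(-0.017))]
78 [(np.float64(0.466), np.float64(-0.12), np.float64(-0.031)), (np.float64(0.459), np.float64(-0.122), np.float64(-0.028)), (np.float64(0.455), np.float64(-0.125), np.float64(-0.026)), (np.float64(0.452), np.float64(-0.128), np.float64(-0.025)), (np.float64(0.016), np.float64(0.039), np.float64(0.229))]
80 [(np.float64(0.465), np.float64(-0.12), np.float64(-0.035)), (np.float64(0.464), np.float64(-0.124), np.float64(-0.036)), (np.float64(0.457), np.float64(-0.126), np.float64(-0.032)), (np.float64(0.452), np.float64(-0.129), np.float64(-0.03)), (np.float64(0.014), np.float64(0.04), np.float64(0.227))]
82 [(np.float64(0.026), np.float64(0.046), np.float64(0.218)), (np.float64(0.025), np.float64(0.044), np.float64(0.219)), (np.float64(0.023), np.float64(0.042), np.float64(0.22)), (np.
[... 1370 characters left out ...]
36
0.1 [-0.04  -0.032  0.1  ] [0.004 0.038 0.12 ] rad 0.038
0.12 [-0.039 -0.03   0.121] [0.011 0.038 0.139] rad 0.038
0.14 [-0.038 -0.034  0.14 ] [0.019 0.038 0.159] rad 0.035
0.16 [-0.041 -0.033  0.161] [0.012 0.041 0.18 ] rad 0.039
0.18 [-0.042 -0.03   0.181] [0.013 0.04  0.199] rad 0.038
0.2 [-0.039 -0.029  0.2  ] [0.028 0.046 0.219] rad 0.038
0.22 [-0.039 -0.031  0.221] [0.023 0.04  0.24 ] rad 0.037
0.24 [-0.042 -0.034  0.241] [0.012 0.045 0.26 ] rad 0.038
0.26 [-0.043 -0.044  0.261] [0.024 0.051 0.28 ] rad 0.04
0.28 [-0.056 -0.043  0.28 ] [0.017 0.052 0.3  ] rad 0.052
0.3 [-0.073 -0.035  0.301] [-0.025  0.048  0.32 ] rad 0.066
0.32 [-0.071  0.032  0.321] [-0.069  0.039  0.322] rad 0.079
```

>>> servo_tool(motion=[[[0,0,0,0,0],[0,0,0,0,0],[0,0,0,0,0],[0,0,0,0,0]]], newtons=40)

```text
t: 2.25
eef_pos: [0.4531, -0.323, 0.1317]
tool_rot: [-0.0, 0.951, -0.31, 0.002]
contact_force: [1.7, 4.7, 1.2]
gripper_width: 0.339
grasp_force: 44.9
```

Run:
```python
from fit import *
p=np.load('p.npy');a=p[2];o=bot.get_obs();e=o['eef_pos'];print(e,o['gripper_width'],o['grasp_force'],o['contact_force'])
x=np.cos(a)*(e[0]-p[0])+np.sin(a)*(e[1]-p[1]); print(x)
r=.2435
th=np.linspace(.1,.77,16);w=[]
for u,v in zip(th[:-1],th[1:]):
    dx=r*(np.cos(u)-np.cos(v));dz=r*(np.sin(v)-np.sin(u)); w.append([0]+list((np.array([np.cos(a)*dx,np.sin(a)*dx,dz])/.04).round(2))+[0])
print(w)
```

```text
[ 0.45312699 -0.32296291  0.13169899] 0.33928748290739685 44.86672639846802 [1.66982733 4.67867238 1.22783667]
-0.0335002603381173
[[0, np.float64(0.03), np.float64(-0.02), np.float64(0.27), 0], [0, np.float64(0.04), np.float64(-0.03), np.float64(0.27), 0], [0, np.float64(0.05), np.float64(-0.03), np.float64(0.27), 0], [0, np.float64(0.06), np.float64(-0.04), np.float64(0.26), 0], [0, np.float64(0.07), np.float64(-0.05), np.float64(0.26), 0], [0, np.float64(0.07), np.float64(-0.05), np.float64(0.26), 0], [0, np.float64(0.08), np.float64(-0.06), np.float64(0.25), 0], [0, np.float64(0.09), np.float64(-0.07), np.float64(0.25), 0], [0, np.float64(0.1), np.float64(-0.07), np.float64(0.24), 0], [0, np.float64(0.11), np.float64(-0.08), np.float64(0.24), 0], [0, np.float64(0.12), np.float64(-0.09), np.float64(0.23), 0], [0, np.float64(0.13), np.float64(-0.09), np.float64(0.22), 0], [0, np.float64(0.13), np.float64(-0.1), np.float64(0.22), 0], [0, np.float64(0.14), np.float64(-0.1), np.float64(0.21), 0], [0, np.float64(0.15), np.float64(-0.11), np.float64(0.2), 0]]
```

>>> servo_tool(motion=[[[0,0.03,-0.02,0.27,0],[0,0.04,-0.03,0.27,0],[0,0.05,-0.03,0.27,0],[0,0.06,-0.04,0.26,0],[0,0.07,-0.05,0.26,0],[0,0.07,-0.05,0.26,0],[0,0.08,-0.06,0.25,0],[0,0.09,-0.07,0.25,0],[0,0.1,-0.07,0.24,0],[0,0.11,-0.08,0.24,0],[0,0.12,-0.09,0.23,0],[0,0.13,-0.09,0.22,0],[0,0.13,-0.1,0.22,0],[0,0.14,-0.1,0.21,0],[0,0.15,-0.11,0.2,0],[0,0,0,0,0],[0,0,0,0,0]]])

```text
t: 3.95
eef_pos: [0.5084, -0.3623, 0.2767]
tool_rot: [-0.001, 0.951, -0.31, 0.002]
contact_force: [8.0, 1.7, -7.5]
gripper_width: 0.338
grasp_force: 42.7
```

Run:
```python
from fit import *
p=np.load('p.npy');a=p[2];o=bot.get_obs();e=o['eef_pos'];print(e,o['gripper_width'],o['grasp_force'],o['contact_force'])
x=np.cos(a)*(e[0]-p[0])+np.sin(a)*(e[1]-p[1]); print(x, np.arctan2(e[2]-.003-.1,.205-x), np.hypot(e[2]-.103,.205-x))
snap('scene','sc3')
g=cv2.imread('pics/sc3.png')[60:320,270:500]; cv2.imwrite('pics/c4.png',np.clip((cv2.resize(g,(531,600),interpolation=2)/255.)**.5*255,0,255).astype('uint8'))
for th in(.7,.75,.8,.85): print(th,proj('scene',F2W(p,cov(th,.207,.123))),proj('scene',F2W(p,cov(th,.207,-.123))))
```

```text
[ 0.50841275 -0.36229994  0.27666101] 0.33823063257492525 42.675029039382935 [ 7.96138753  1.74801182 -7.48568885]
0.03434586996840733 0.7941308695879062 0.243476853701705
0.7 (np.float64(305.7549771409359), np.float64(137.2311548715989)) (np.float64(456.7554210812051), np.float64(118.40387990773606))
0.75 (np.float64(304.78431189454756), np.float64(130.38799936726383)) (np.float64(455.96218598340477), np.float64(111.83790478235653))
0.8 (np.float64(303.7527920663704), np.float64(123.59421776732329)) (np.float64(455.03065343965943), np.float64(105.33008760814124))
0.85 (np.float64(302.6646290795917), np.float64(116.87810950836065)) (np.float64(453.96444036235835), np.float64(98.90718457664187))
```

View pics/c4.png

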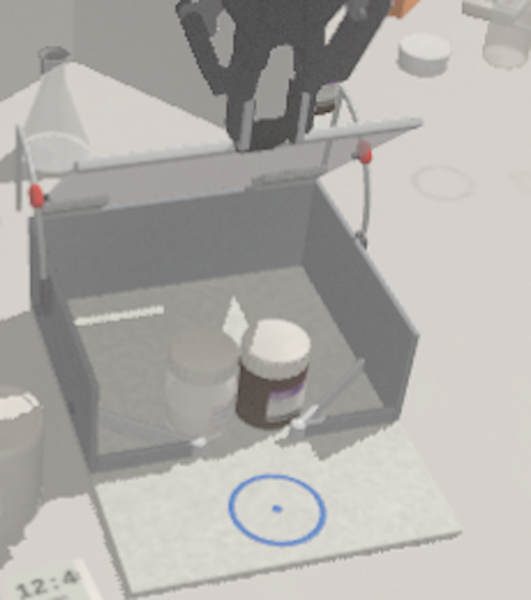

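>>> servo_tool(motion=[[[0,0.15,-0.11,0.18,0],[0,0.15,-0.11,0.18,0],[0,0,0,0,0],[0,0,0,0,0],[0.6,0,0,0,0],[0.6,0,0,0,0],[0.6,0,0,0,0],[0.6,0,0,0,0]]])

```text
t: 4.8
eef_pos: [0.5178, -0.3726, 0.2911]
tool_rot: [0.0, 0.95, -0.312, 0.0]
contact_force: [-0.0, 0.2, 0.6]
gripper_width: 0.597
grasp_force: 0.0
```

Run:
```python
from fit import *
p=np.load('p.npy');a=p[2];o=bot.get_obs();e=o['eef_pos'];print(o['t'],e,o['gripper_width'],o['contact_force'])
W2F=lambda e:(np.cos(a)*(e[0]-p[0])+np.sin(a)*(e[1]-p[1]),-np.sin(a)*(e[0]-p[0])+np.cos(a)*(e[1]-p[1]))
print(W2F(e))
print('amber',W2F(atz('scene',389.6,206.5,.077)),'clear',W2F(atz('scene',358.4,211.3,.081)))
print('ring',W2F(atz('scene',270+276*.4332,60+508*.4332,.006)))
snap('scene','sc4')
g=cv2.imread('pics/sc4.png')[60:320,270:500]; cv2.imwrite('pics/c5.png',np.clip((cv2.resize(g,(531,600),interpolation=2)/255.)**.5*255,0,255).astype('uint8'))
```

```text
4.8 [ 0.51783929 -0.37258863  0.29113145] 0.596549286248925 [-0.04893185  0.15134799  0.58864407]
(np.float64(0.04802913226392244), np.float64(-0.0007362310472042409))
amber (np.float64(0.03550305370817364), np.float64(-0.025684188175675443)) clear (np.float64(0.030699899755141778), np.float64(0.032489395925999864))
ring (np.float64(-0.0684435194151681), np.float64(0.001797622049882236))
```

View pics/c5.png

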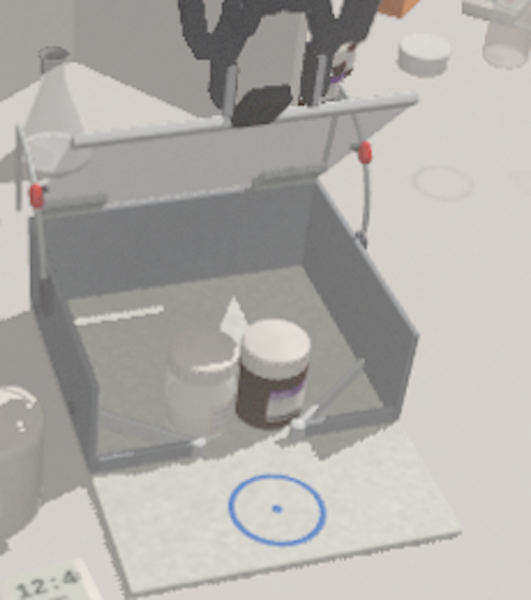

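>>> servo_tool(motion=[[[0.6,-0.4,0.3,0.1,0],[0.6,-0.8,0.59,0,0],[0.6,-0.8,0.59,0,0],[0.7,-0.42,0.29,-0.1,0]]])

```text
t: 5.25
eef_pos: [0.4192, -0.3, 0.291]
tool_rot: [-0.0, 0.95, -0.311, 0.0]
contact_force: [0.7, -0.4, 0.6]
gripper_width: 0.697
grasp_force: 0.0
```

>>> servo_tool(motion=[[[1,-0.087,-0.041,-0.381,1],[1,-0.087,-0.041,-0.381,1],[1,-0.087,-0.041,-0.381,1],[1,-0.087,-0.041,-0.381,1],[1,-0.087,-0.041,-0.381,1],[1,-0.087,-0.041,-0.381,1],[1,-0.087,-0.041,-0.381,1],[1,-0.087,-0.041,-0.381,1],[1,-0.087,-0.041,-0.381,1],[1,-0.087,-0.041,-0.381,1],[1,-0.087,-0.041,-0.381,1],[1,-0.087,-0.041,-0.381,1],[1,-0.087,-0.041,-0.381,1],[1,-0.087,-0.041,-0.381,1],[1,-0.087,-0.041,-0.381,1],[1,-0.087,-0.041,-0.381,1],[1,0,0,0,0]]])

```text
t: 6.95
eef_pos: [0.3641, -0.3273, 0.0453]
tool_rot: [-0.002, 0.8, 0.6, -0.0]
contact_force: [-0.3, 0.2, 0.2]
gripper_width: 1.003
grasp_force: 0.0
```

```bash
cat >> fit.py <<'E'
p=np.load('p.npy').copy(); p[0]=.4785;p[1]=-.3425;a=p[2]
W2F=lambda e:np.array((np.cos(a)*(e[0]-p[0])+np.sin(a)*(e[1]-p[1]),-np.sin(a)*(e[0]-p[0])+np.cos(a)*(e[1]-p[1])))
def state():
    o=bot.get_obs();e=o['eef_pos'];q=o['tool_rot'];phi=2*np.arctan2(q[2],q[1])-np.pi/2-a
    print('t',o['t'],'feeder',W2F(e).round(4),'z',e[2].round(4),'close dir deg',np.degrees(phi).round(1)%180,'f',o['contact_force'].round(1),'w',round(o['gripper_width'],3),'q7',o['q'][6].round(2)); return o
def cloud(n,d,us,vs,st=1):
    c=cal(n);f=240/np.tan(np.radians(c['fovy'])/2);U,V=np.meshgrid(np.arange(*us,st),np.arange(*vs,st));dd=d[V,U];k=dd>0
    t=(np.c_[U[k],V[k]]-[c['cx'],c['cy']])/f; s=t.copy()
    for _ in range(20): s=t/(1+c['k1']*(s**2).sum(1))[:,None]
    M=np.array(c['view']);W=(np.c_[s,np.ones(len(s))]*dd[k][:,None]-M[:3,3])@M[:3,:3]
    return np.c_[W2F(W.T).T,W[:,2]],np.c_[U[k],V[k]]
E
python3 - <<'E'
from fit import *
state()
P,d=snap('scene','sc5')
R,uv=cloud('scene',d,(270,500),(60,330))
for z0,z1 in((.01,.05),(.055,.074),(.0745,.086),):
  for s in(1,-1):
    k=(R[:,2]>z0)&(R[:,2]<z1)&(R[:,0]>-.005)&(R[:,0]<.15)&(R[:,1]*s>0)&(abs(R[:,1])<.1)
    if k.sum()>5: print(z0,s,k.sum(),R[k].min(0).round(4),R[k].max(0).round(4),np.median(R[k],0).round(4))
E
```

```text
t 6.95 feeder [-0.1013 -0.0553] z 0.0453 close dir deg 19.9 f [-0.3  0.2  0.2] w 1.003 q7 0.12
0.01 1 901 [-0.005  0.     0.01 ] [0.045 0.1   0.05 ] [0.0116 0.0516 0.0204]
0.01 -1 543 [-0.0047 -0.091   0.01  ] [ 0.0408 -0.      0.05  ] [ 0.013  -0.023   0.0257]
0.055 1 295 [0.0059 0.0008 0.055 ] [0.0473 0.0595 0.0739] [0.0142 0.0395 0.0628]
0.055 -1 341 [ 0.0094 -0.0503  0.055 ] [ 0.0607 -0.0003  0.074 ] [ 0.0202 -0.0185  0.0682]
0.0745 1 522 [0.007  0.0007 0.0745] [0.0613 0.0578 0.0821] [0.0326 0.0325 0.079 ]
0.0745 -1 278 [ 0.0099 -0.0495  0.0745] [ 0.0608 -0.0015  0.078 ] [ 0.0362 -0.0258  0.0755]
```

>>> servo_tool(motion=[[[1,0.495,-0.38,0.04,0],[1,0.495,-0.38,0.02,0],[1,0.152,-0.13,0,0],[1,0.152,-0.13,0,0],[1,0.193,-0.16,0,0],[1,0.273,-0.22,0,0],[1,0.354,-0.278,0,0],[1,0.132,-0.115,0,0],[1,0,0,0,0],[1,0,0,0,0]]])

```text
t: 8.0
eef_pos: [0.4551, -0.3986, 0.0488]
tool_rot: [-0.0, 0.8, 0.6, -0.0]
contact_force: [-0.6, -0.2, -0.1]
gripper_width: 1.003
grasp_force: 0.0
```

```bash
cat >> fit.py <<'E'
def jars():
    P,d=snap('scene','j'); R,uv=cloud('scene',d,(270,500),(60,330)); C=P[uv[:,1],uv[:,0]].astype(int)
    for n,z0,z1,m in(('clearcap',.0765,.086,None),('amberbody',.015,.056,(C.sum(1)<200)&(C[:,0]>=C[:,2])),('ambercap',.070,.079,None)):
        k=(R[:,2]>z0)&(R[:,2]<z1)&(R[:,0]>-.11)&(R[:,0]<.19)&(abs(R[:,1])<.105)
        if m is not None:k&=m
        if k.sum()>5:
            print(n,k.sum(),'x',np.percentile(R[k,0],[1,50,99]).round(4),'y',np.percentile(R[k,1],[1,50,99]).round(4))
    return P,d,R,uv
def cover(P,d):
    R,uv=cloud('scene',d,(270,500),(60,330)); k=(R[:,2]>.15)&(R[:,0]>.03)&(R[:,0]<.15)&(abs(R[:,1])<.12)&(abs(R[:,1])>.02)
    th=np.arctan2(R[k,2]-.1,.205-R[k,0]); print('cover?',k.sum(),np.percentile(th,[10,50,90]).round(3))
E
python3 - <<'E'
from fit import *
state(); P,d,R,uv=jars(); cover(P,d)
g=P[60:320,270:500,::-1]; cv2.imwrite('pics/c6.png',np.clip((cv2.resize(g,(531,600),interpolation=2)/255.)**.5*255,0,255).astype('uint8'))
E
```

```text
t 8.0 feeder [ 0.0142 -0.0591] z 0.0488 close dir deg 19.9 f [-0.6 -0.2 -0.1] w 1.003 q7 0.16
clearcap 612 x [-0.0426  0.0356  0.0981] y [-0.0711  0.0267  0.056 ]
amberbody 280 x [-0.0402  0.0627  0.0922] y [-0.0806 -0.0251  0.0066]
ambercap 767 x [-0.0387  0.0564  0.1118] y [-0.0705 -0.0012  0.0566]
cover? 1821 [0.788 0.819 0.837]
```

View pics/c6.png

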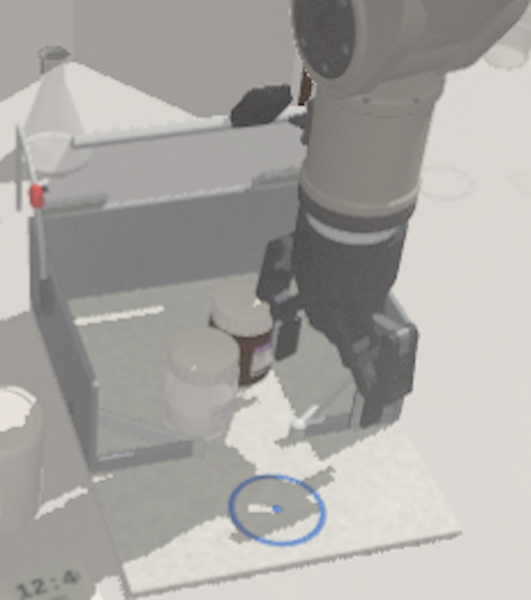

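Run:
```python
from fit import *
d=np.load('pics/j.npy');R,uv=cloud('scene',d,(350,390),(175,225))
k=(R[:,2]>.07)&(R[:,2]<.083)&(R[:,0]>.055)&(R[:,1]<.04)&(R[:,1]>-.04)
print(k.sum(),R[k].min(0),R[k].max(0),uv[k].min(0),uv[k].max(0))
print(W2F(atz('scene',374.4,194.3,.077)))
```

```text
387 [ 0.05532809 -0.03327355  0.0701574 ] [0.11477595 0.03831286 0.08295626] [350 181] [389 204]
[ 0.07425884 -0.01042208]
```

>>> servo_tool(motion=[[[1,-0.363,0.266,-0.03,0.6],[1,-0.363,0.266,0,0.6],[1,0,0,0,0],[1,0.726,-0.532,0,0],[1,0.06,-0.044,0,0],[1,0,0,0,0],[1,0,0,0,0]]])

```text
t: 8.75
eef_pos: [0.4575, -0.4004, 0.0476]
tool_rot: [-0.0, 0.755, 0.656, -0.0]
contact_force: [0.3, 0.1, -1.7]
gripper_width: 1.0
grasp_force: 0.0
```

```bash
cat >> fit.py <<'E'
def amber():
    P,d=snap('scene','j');R,uv=cloud('scene',d,(330,395),(150,225))
    k=(R[:,2]>.071)&(R[:,2]<.08)&(R[:,0]>.065)&(R[:,1]<.06)&(R[:,1]>-.04)
    print('amber cap',k.sum(),'x',R[k,0].min().round(4),np.percentile(R[k,0],[50,99]).round(4),R[k,0].max().round(4),'y',np.percentile(R[k,1],[1,50,99]).round(4))
    cover(P,d); return P,d
E
python3 - <<'E'
from fit import *
state();amber()
E
```

```text
t 8.75 feeder [ 0.0172 -0.0591] z 0.0476 close dir deg 28.2 f [ 0.3  0.1 -1.7] w 1.0 q7 0.28
amber cap 426 x 0.0661 [0.1028 0.2048] 0.2056 y [-0.0375 -0.0086  0.0359]
cover? 1813 [0.788 0.819 0.836]
```

```bash
cat >> fit.py <<'E'
def amber2():
    d=np.load('pics/j.npy');R,uv=cloud('scene',d,(330,395),(150,225))
    k=(R[:,2]>.070)&(R[:,2]<.082)&(R[:,0]>.068)&(R[:,0]<.18)&(R[:,1]<.07)&(R[:,1]>-.05); Q=R[k]
    H,_=np.histogramdd(Q[:,:2],bins=[np.arange(.06,.18,.005),np.arange(-.05,.07,.005)]); 
    for i,r in enumerate(H.astype(int)): 
        if r.any(): print((.06+.005*i).round(3),r)
    best=max(((np.hypot(Q[:,0]-x,Q[:,1]-y)<.026).sum(),x,y) for x in np.arange(.07,.15,.002) for y in np.arange(-.04,.06,.002)); print(best)
E
python3 - <<'E'
from fit import *
amber2()
E
```

```text
Traceback (most recent call last):
  File "fit.py", line 40, in amber2
    if r.any(): print((.06+.005*i).round(3),r)
                      ^^^^^^^^^^^^^^^^^^
AttributeError: 'float' object has no attribute 'round'
```

```bash
sed -i 's/print((.06+.005\*i).round(3),r)/print(round(.06+.005*i,3),r)/' fit.py
python3 - <<'E'
from fit import *
amber2()
E
```

```text
0.065 [0 0 0 0 0 3 4 1 3 0 0 0 0 0 0 0 0 0 0 0 0 0 0]
0.07 [0 0 0 0 0 5 6 5 8 8 0 0 0 0 0 0 0 0 0 0 0 0 0]
0.075 [0 0 0 0 1 5 2 8 4 7 7 0 0 0 0 0 0 0 0 0 0 0 0]
0.08 [0 0 0 0 0 0 4 6 4 5 9 2 0 0 0 0 0 0 0 0 0 0 0]
0.085 [0 0 0 0 0 0 2 4 7 5 6 3 0 0 0 0 0 0 0 0 0 0 0]
0.09 [0 0 0 0 0 1 4 7 2 4 6 3 0 0 0 0 0 0 0 0 0 0 0]
0.095 [0 0 0 0 0 1 4 5 8 5 5 3 0 0 0 0 0 0 0 0 0 0 0]
0.1 [0 0 0 0 0 3 5 4 2 4 5 0 0 0 0 0 0 0 0 0 0 0 0]
0.105 [0 0 0 0 2 6 3 6 6 3 1 0 0 0 0 0 0 0 0 0 0 0 0]
0.11 [0 0 0 0 3 4 3 5 5 2 0 0 0 0 0 0 0 0 0 0 0 0 0]
0.115 [0 0 0 0 2 2 2 0 0 0 0 0 0 0 0 0 0 0 0 0 0 0 0]
(np.int64(270), np.float64(0.09200000000000003), np.float64(-0.01599999999999998))
```

>>> servo_tool(motion=[[[1,-0.363,0.266,0,-0.6],[1,-0.363,0.266,0,-0.6],[1,0,0,0,0],[1,0.807,-0.591,0,0],[1,0,0,0,0],[1,0,0,0,0]]])

```text
t: 9.4
eef_pos: [0.462, -0.4037, 0.0479]
tool_rot: [0.0, 0.8, 0.6, 0.0]
contact_force: [-1.0, 0.2, -0.3]
gripper_width: 1.0
grasp_force: 0.0
```

Run:
```python
from fit import *
state();amber();amber2()
```

```text
t 9.4 feeder [ 0.0228 -0.0592] z 0.0479 close dir deg 20.0 f [-1.   0.2 -0.3] w 1.0 q7 0.16
amber cap 490 x 0.0654 [0.1132 0.2054] 0.207 y [-0.037  -0.0123  0.0365]
cover? 1947 [0.796 0.832 0.847]
0.07 [0 0 0 0 1 0 0 0 0 0 0 0 0 0 0 0 0 0 0 0 0 0 0]
0.075 [0 0 0 1 2 2 0 3 1 0 0 0 0 0 0 0 0 0 0 0 0 0 0]
0.08 [ 0  0  0  4 10  8  9  8  7  1  0  0  0  0  0  0  0  0  0  0  0  0  0]
0.085 [0 0 0 5 3 5 5 5 7 7 5 0 0 0 0 0 0 0 0 0 0 0 0]
0.09 [0 0 0 0 2 5 4 2 4 6 4 0 0 0 0 0 0 0 0 0 0 0 0]
0.095 [0 0 0 0 1 5 6 7 5 7 6 2 0 0 0 0 0 0 0 0 0 0 0]
0.1 [0 0 0 0 3 3 6 5 8 4 6 4 0 0 0 0 0 0 0 0 0 0 0]
0.105 [0 0 0 1 4 6 4 5 4 4 5 2 0 0 0 0 0 0 0 0 0 0 0]
0.11 [0 0 0 3 3 3 3 5 4 3 5 0 0 0 0 0 0 0 0 0 0 0 0]
0.115 [0 0 1 5 5 4 6 4 4 7 3 0 0 0 0 0 0 0 0 0 0 0 0]
0.12 [0 0 1 4 8 4 8 5 5 0 0 0 0 0 0 0 0 0 0 0 0 0 0]
0.125 [0 0 0 0 2 2 2 2 1 0 0 0 0 0 0 0 0 0 0 0 0 0 0]
0.13 [0 0 0 0 0 1 1 0 0 0 0 0 0 0 0 0 0 0 0 0 0 0 0]
(np.int64(342), np.float64(0.10400000000000004), np.float64(-0.01799999999999998))
```

>>> servo_tool(motion=[[[1,-0.4,0.295,0,0],[1,-0.7,0.515,0,0],[1,-0.7,0.515,0,0],[1,-0.6,0.44,0,0],[1,0,0,0,0]]])

```text
t: 9.95
eef_pos: [0.3603, -0.3295, 0.0473]
tool_rot: [-0.003, 0.8, 0.6, -0.001]
contact_force: [-0.4, -0.2, -0.9]
gripper_width: 1.001
grasp_force: 0.0
```

Run:
```python
from fit import *
state()
print('timer',W2F(atz('top',242,297,.018)),'tub',W2F(atz('top',271,232,.088)),'bottle',W2F(atz('top',223,200,.111)))
for u,v in[(217,303),(249,320),(235,273),(268,290)]: print(W2F(atz('top',u,v,.018)))
jars();amber2()
```

```text
t 9.95 feeder [-0.103  -0.0593] z 0.0473 close dir deg 20.0 f [-0.4 -0.2 -0.9] w 1.001 q7 0.13
timer [-0.11791695  0.18092154] tub [-0.01194871  0.19439005] bottle [-0.01833638  0.2788353 ]
[-0.15005586  0.20777921]
[-0.14062778  0.14910139]
[-0.09365338  0.21421539]
[-0.08361412  0.15378029]
clearcap 567 x [-0.0639  0.0338  0.1181] y [-0.035   0.0285  0.0562]
amberbody 303 x [-0.0663  0.0794  0.1098] y [-0.0507 -0.021   0.0075]
ambercap 788 x [-0.0653  0.0823  0.127 ] y [-0.0489 -0.0051  0.0565]
0.075 [0 0 0 0 1 5 4 4 0 0 0 0 0 0 0 0 0 0 0 0 0 0 0]
0.08 [0 0 0 2 8 5 5 7 6 4 0 0 0 0 0 0 0 0 0 0 0 0 0]
0.085 [ 0  0  7  5  7  5  4  5  7 10  4  0  0  0  0  0  0  0  0  0  0  0  0]
0.09 [0 2 4 4 5 3 6 6 2 3 5 0 0 0 0 0 0 0 0 0 0 0 0]
0.095 [0 2 5 4 5 4 5 6 6 3 8 3 0 0 0 0 0 0 0 0 0 0 0]
0.1 [0 3 5 7 4 6 3 4 7 3 7 1 0 0 0 0 0 0 0 0 0 0 0]
0.105 [0 4 5 5 5 4 5 3 7 8 6 1 0 0 0 0 0 0 0 0 0 0 0]
0.11 [0 1 5 5 3 5 6 5 2 2 4 0 0 0 0 0 0 0 0 0 0 0 0]
0.115 [0 1 2 3 6 4 3 8 5 4 3 0 0 0 0 0 0 0 0 0 0 0 0]
0.12 [0 1 0 5 4 6 6 4 5 2 0 0 0 0 0 0 0 0 0 0 0 0 0]
0.125 [0 0 0 1 2 2 2 3 0 0 0 0 0 0 0 0 0 0 0 0 0 0 0]
0.13 [0 0 0 0 1 0 0 0 1 0 0 0 0 0 0 0 0 0 0 0 0 0 0]
(np.int64(409), np.float64(0.10200000000000004), np.float64(-0.01799999999999998))
```

>>> servo_tool(motion=[[[1,0.506,0.691,-0.03,-0.73],[1,0.506,0.691,-0.03,-0.73],[1,0.506,0.691,-0.03,-0.73],[1,0.506,0.691,-0.03,-0.73],[1,0,0,0,0]]])

```text
t: 10.5
eef_pos: [0.4511, -0.2171, 0.0434]
tool_rot: [0.0, 0.891, 0.455, 0.002]
contact_force: [1.0, 0.8, 0.2]
gripper_width: 0.999
grasp_force: 0.0
```

Run:
```python
from fit import *
state()
```

```text
t 10.5 feeder [-0.0962  0.085 ] z 0.0434 close dir deg 0.3 f [1.  0.8 0.2] w 0.999 q7 -0.42
```

>>> servo_tool(motion=[[[1,0.57,-0.57,0,0],[1,0.646,-0.472,0,0],[1,0.646,-0.472,0,0],[1,0.3,-0.22,0,0],[1,0,0,0,0],[1,0,0,0,0]]])

```text
t: 11.1
eef_pos: [0.5322, -0.2915, 0.0427]
tool_rot: [-0.0, 0.892, 0.452, -0.0]
contact_force: [-0.7, 0.3, -0.2]
gripper_width: 1.002
grasp_force: 0.0
```

Run:
```python
from fit import *
state();P,d,_,_=jars();cover(P,d)
```

```text
t 11.1 feeder [0.0132 0.0729] z 0.0427 close dir deg 179.9 f [-0.7  0.3 -0.2] w 1.002 q7 -0.34
clearcap 427 x [-0.0617  0.0295  0.1119] y [-0.0333  0.027   0.0867]
amberbody 361 x [-0.0443  0.0781  0.0977] y [-0.0394 -0.008   0.0845]
ambercap 579 x [-0.0323  0.0884  0.1264] y [-0.0416 -0.011   0.0855]
cover? 1674 [0.813 0.838 0.854]
```

>>> servo_tool(motion=[[[1,0.121,-0.089,0,0],[1,-0.1,-0.13,0,0],[1,-0.1,-0.13,0,0],[1,0,0,0,0]]])

```text
t: 11.55
eef_pos: [0.528, -0.3069, 0.043]
tool_rot: [0.0, 0.893, 0.451, -0.001]
contact_force: [-0.0, -0.1, 0.0]
gripper_width: 1.0
grasp_force: 0.0
```

Run:
```python
from fit import *
state();P,d,_,_=jars();cover(P,d)
```

```text
t 11.55 feeder [0.019 0.058] z 0.043 close dir deg 179.8 f [-0.  -0.1  0. ] w 1.0 q7 -0.32
clearcap 249 x [-0.0561  0.0269  0.1156] y [-0.0376  0.0197  0.0719]
amberbody 339 x [-0.0385  0.078   0.0921] y [-0.0391 -0.0097  0.0693]
ambercap 367 x [-0.0331  0.0864  0.1244] y [-0.0425 -0.0206  0.0713]
cover? 2005 [0.805 0.837 0.861]
```

>>> servo_tool(motion=[[[1,-0.13,0.033,0,0],[1,-0.142,-0.004,0,0],[1,-0.142,-0.004,0,0],[1,-0.142,-0.004,0,0],[1,-0.142,-0.004,0,0],[1,0,0,0,0]]])

```text
t: 12.2
eef_pos: [0.5089, -0.3098, 0.0476]
tool_rot: [0.008, 0.892, 0.451, 0.006]
contact_force: [11.3, -8.6, 8.1]
gripper_width: 0.998
grasp_force: 6.7
```

```bash
cat >> fit.py <<'E'
def clear():
    P,d=snap('scene','j');R,uv=cloud('scene',d,(300,460),(150,320)); C=P[uv[:,1],uv[:,0]].astype(int)
    k=(R[:,2]>.0775)&(R[:,2]<.085)&(R[:,0]>-.12)&(R[:,0]<.07)&(abs(R[:,1])<.07)&(C.sum(1)>200); Q=R[k]
    best=max(((np.hypot(Q[:,0]-x,Q[:,1]-y)<.025).sum()-2*((lambda h:(h>.025)&(h<.03))(np.hypot(Q[:,0]-x,Q[:,1]-y))).sum(),x,y) for x in np.arange(-.09,.05,.002) for y in np.arange(-.02,.05,.002)); print('clear',k.sum(),best, Q[:,:2].min(0).round(4),Q[:,:2].max(0).round(4)); cover(P,d); return P
E
python3 - <<'E'
from fit import *
state();P=clear()
g=P[60:320,270:500,::-1]; cv2.imwrite('pics/c7.png',np.clip((cv2.resize(g,(531,600),interpolation=2)/255.)**.5*255,0,255).astype('uint8'))
E
```

```text
t 12.2 feeder [0.0052 0.0444] z 0.0476 close dir deg 179.9 f [11.3 -8.6  8.1] w 0.998 q7 -0.3
clear 93 (np.int64(82), np.float64(0.022000000000000103), np.float64(0.013999999999999974)) [-0.0689 -0.0019] [0.0353 0.0433]
cover? 1946 [0.805 0.836 0.854]
```

View pics/c7.png

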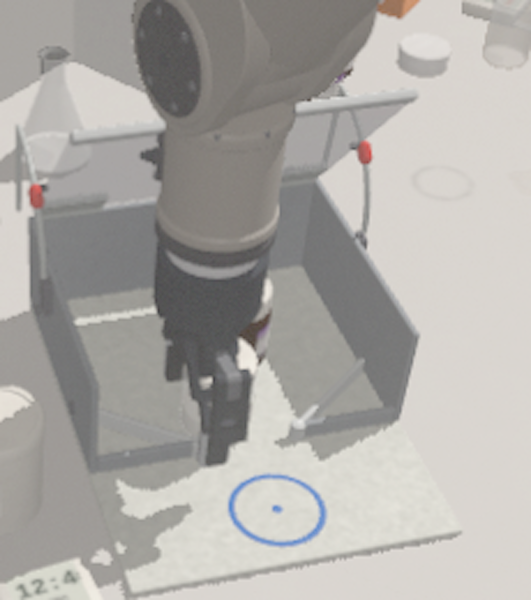

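>>> servo_tool(motion=[[[1,0.08,-0.06,-0.03,0],[1,0,0,0,-0.75],[1,0,0,0,-0.75],[1,0,0,0,-0.75],[1,0,0,0,-0.75],[1,0,0,0,0]]])

```text
t: 12.85
eef_pos: [0.5096, -0.3124, 0.0454]
tool_rot: [0.006, 0.959, 0.283, 0.004]
contact_force: [7.1, -11.3, 7.5]
gripper_width: 0.994
grasp_force: 5.6
```

Run:
```python
from fit import *
state();P=clear()
```

```text
t 12.85 feeder [0.0073 0.0426] z 0.0454 close dir deg 159.0 f [  7.1 -11.3   7.5] w 0.994 q7 -0.58
clear 327 (np.int64(301), np.float64(0.010000000000000092), np.float64(0.011999999999999972)) [-0.0651 -0.0091] [0.0376 0.059 ]
cover? 1963 [0.805 0.836 0.854]
```

>>> servo_tool(motion=[[[1,0.1,-0.074,-0.05,0],[1,0.06,-0.044,0,0],[1,0,0,0,0]]])

```text
t: 13.2
eef_pos: [0.5119, -0.3118, 0.0402]
tool_rot: [0.0, 0.959, 0.285, 0.001]
contact_force: [3.4, -2.5, 3.7]
gripper_width: 1.002
grasp_force: 0.6
```

```bash
cat >> fit.py <<'E'
def hist(n,x0=-.1,x1=.08,zl=(.077,.086)):
    P,d=snap(n,'h_'+n); R,uv=cloud(n,d,(0,640),(0,480),2 if n=='wrist' else 1)
    k=(R[:,2]>zl[0])&(R[:,2]<zl[1])&(R[:,0]>x0)&(R[:,0]<x1)&(abs(R[:,1])<.08)
    H,_=np.histogramdd(R[k,:2],bins=[np.arange(x0,x1+.001,.005),np.arange(-.05,.08,.005)]); print(n,'cols y from -.05, zmed',np.median(R[k,2]))
    for i,r in enumerate(H.astype(int)):
        if r.any(): print(f'{x0+.005*i:+.3f}',' '.join(f'{v:3d}' for v in r))
E
python3 - <<'E'
from fit import *
state();hist('scene');hist('wrist')
E
```

```text
t 13.2 feeder [0.0088 0.0444] z 0.0402 close dir deg 159.3 f [ 3.4 -2.5  3.7] w 1.002 q7 -0.58
scene cols y from -.05, zmed 0.07976560913937025
-0.070   0   0   0   0   0   0   0   0   0   0   0   0   0   0   0   0   0   0   0   0   0   0   1   0   0
-0.065   0   0   0   0   0   0   0   0   0   0   0   0   0   0   0   0   0   0   0   0   0   2  13   9   2
-0.060   0   0   0   0   0   0   0   0   0   0   0   0   0   0   0   0   0   0   0   0   0   2   2   2  12
-0.055   0   0   0   0   0   0   0   0   0   0   0   0   0   0   0   0   0   0   0   0   0   0   4   3   1
-0.050   0   0   0   0   0   0   0   0   0   0   0   0   0   0   0   0   0   0   0   0   0   1   2   4   1
-0.045   0   0   0   0   0   0   0   0   0   0   0   0   0   0   0   0   0   0   0   0   1   3   5   4   3
-0.040   0   0   0   0   0   0   0   0   0   0   0   0   0   0   0   0   0   0   0   0   0   1   1   2   0
-0.010   0   0   0   0   0   0   0   0   0   0   2   3   5   6   5   2   0   0   0   0   0   0   0   0   0
-0.005   0   0   0   0   0   0   0   0   0   7   6   7   7   6   6   7   0   0   0   0   0   0   0  
[... 2565 characters left out ...]
 0   0   0   0   0   0   0   0   4   0   0   0   0   0   0
+0.050   0   0   0   0   0   0   0   0   0   0   0   0   0   0   0   0   0   0 111   0   0   0   0   0   0
+0.055   0   0   0   0   0   0   0   0   0   0   0   0   0  14  58  10   0  84  67   0   0   0   0   0   0
+0.060   0   0   0   0   0   0   0   0   0   0   0   0   0  17  95 104  57 150   6   0   0   0   0   0   0
+0.065   0   0   0   0   0   0   0   0   0   0   0   0   0   9  52  93 128  27   0   0   0   0   0   0   0
+0.070   0   0   0   0   0   0   0   0   0   0   0   0   0   0   4  60  93   0   0   0   0   0   0   0   0
+0.075   0   0   0   0   0   0   0   0   0   0   0   0   0   0   0   0 152   0   0   0   0   0   0   0   0
```

>>> servo_tool(motion=[[[1,0,0,0.22,0],[1,0.118,0.161,0,0.97],[1,0.118,0.161,0,0.97],[1,0.118,0.161,0,0.97],[1,-0.303,0.221,0,0],[1,-0.303,0.221,0,0],[1,0,0,0,0],[1,-0.103,-0.141,0,0],[1,-0.103,-0.141,0,0],[1,-0.103,-0.141,0,0],[1,-0.103,-0.141,0,0],[1,0,0,0,0]]])

```text
t: 14.5
eef_pos: [0.4839, -0.299, 0.0487]
tool_rot: [0.0, 0.895, 0.446, -0.0]
contact_force: [-0.6, 0.5, -0.3]
gripper_width: 1.001
grasp_force: 0.0
```

Run:
```python
from fit import *
state();hist('scene',-.03,.06)
```

```text
t 14.5 feeder [-0.0214  0.0383] z 0.0487 close dir deg 179.1 f [-0.6  0.5 -0.3] w 1.001 q7 -0.31
scene cols y from -.05, zmed 0.0792800262489966
-0.015   0   0   0   0   0   0   0   0   0   0   2   0   0   0   0   0   0   0   0   0   0   0   0   0   0
-0.010   0   0   0   0   0   0   0   3   5   5   4   0   0   0   0   0   0   0   0   0   0   0   0   0   0
-0.005   0   0   0   0   0   0   4   6   5   4   3   0   0   0   0   0   0   0   0   0   0   0   0   0   0
+0.000   0   0   0   0   0   4   6   7   7   5   0   0   0   0   0   0   0   0   0   0   0   0   0   0   0
+0.005   0   0   0   0   0   5   5   5   4   4   0   0   0   0   0   0   0   0   0   0   0   0   0   0   0
+0.010   0   0   0   0   1   4   7   8   7   2   0   0   0   0   0   0   0   0   0   0   0   0   0   0   0
+0.015   0   0   0   0   2   6   8   4   7   0   0   0   0   0   0   0   0   0   0   1   0   0   0   0   0
+0.020   0   0   0   0   0   5   1   4   2   0   0   0   0   0   0   0   0   0   6   2   3   0   0   0   0
+0.025   0   0   0   0   0   1   6   1   0   0   0   0   0   0   0   0   0   0   0   1   1   0   0   0   0
+0.030   0   0   0   0   0   1   0   0   0   0   0   0   0   0   0   0   0   0   0   2   2   0   0   0   0
+0.050   0   0   0   0   0   0   0   0   0   0   0   0   0   0   0   0   0   0   0   1   0   0   0   0   0
```

>>> servo_tool(motion=[[[1,0.122,0.167,0,0],[1,0.122,0.167,0,0],[1,0.122,0.167,0,0],[1,0.303,-0.221,0,0],[1,0.303,-0.221,0,0],[1,0,0,0,0],[1,-0.047,-0.065,0,-0.87],[1,-0.047,-0.065,0,-0.87],[1,-0.047,-0.065,0,-0.87],[1,-0.047,-0.065,0,-0.87],[1,-0.047,-0.065,0,-0.87],[1,0,0,0,0]]])

```text
t: 15.75
eef_pos: [0.5135, -0.3073, 0.0485]
tool_rot: [-0.0, 0.98, 0.2, -0.0]
contact_force: [-0.7, -0.3, -0.0]
gripper_width: 1.001
grasp_force: 0.0
```

Run:
```python
from fit import *
state();hist('scene',-.03,.06)
cover(0,np.load('pics/h_scene.npy'))
```

```text
t 15.75 feeder [0.0074 0.0491] z 0.0485 close dir deg 149.3 f [-0.7 -0.3 -0. ] w 1.001 q7 -0.72
scene cols y from -.05, zmed 0.07912018173669119
-0.015   0   0   0   0   0   0   0   0   0   0   1   0   0   0   0   0   0   0   0   0   0   0   0   0   0
-0.010   0   0   0   0   0   0   1   2   4   8   4   5   2   0   0   0   0   0   0   0   0   0   0   0   0
-0.005   0   0   0   0   0   0   5   5   9   6   8   5   4   3   3   0   0   0   0   0   0   0   0   0   0
+0.000   0   0   0   0   0   4   5   4   5   5   6   7   5   5   4   0   0   0   0   0   0   0   0   0   0
+0.005   0   0   0   0   1   5   5   8   6   6   6   5   5   7   5   0   0   0   0   0   0   0   0   0   0
+0.010   0   0   0   0   0   8   6   5   5   7   5   5   6   5   8   0   0   0   0   0   0   0   0   0   0
+0.015   0   0   0   0   1   6   3   6   5   3   5   6   5   9   5   1   0   0   0   0   0   0   0   0   0
+0.020   0   0   0   0   0   5   5   4   7   4   4   5   6   4   6   0   0   0   0   0   0   0   0   0   0
+0.025   0   0   0   0   0   3   5   7   4   8   6   4   5   6   2   0   0   0   0   0   0   0   0   0   0
+0.030   0   0   0   0   0   0   5   4   4   6   7   5   5   3   1   0   0   0   0   0   0   0   0   0   0
+0.035   0   0   0   0   0   0   2   2   5   3   5   4   1   2   0   0   0   0   0   0   0   0   0   0   0
+0.040   0   0   0   0   0   0   0   0   2   3   0   1   0   0   0   0   0   0   0   0   0   0   0   0   0
cover? 1994 [0.806 0.837 0.856]
```

>>> servo_tool(motion=[[[1,-0.138,0.023,0,0],[1,-0.138,0.023,0,0],[1,-0.138,0.023,0,0],[1,-0.138,0.023,0,0],[1,0,0,0,0]]])

```text
t: 16.3
eef_pos: [0.499, -0.3024, 0.0516]
tool_rot: [0.002, 0.979, 0.204, 0.006]
contact_force: [11.6, 4.8, 8.7]
gripper_width: 1.0
grasp_force: 6.8
```

Run:
```python
from fit import *
state();hist('scene',-.05,.06)
```

```text
t 16.3 feeder [-0.0071  0.0445] z 0.0516 close dir deg 149.7 f [11.6  4.8  8.7] w 1.0 q7 -0.71
scene cols y from -.05, zmed 0.08066649412089935
-0.025   0   0   0   0   0   0   1   0   3   1   0   0   0   0   0   0   0   0   0   0   0   0   0   0   0
-0.020   0   0   0   0   0   3   6   7   7  11   9   5   0   0   0   0   0   0   0   0   0   0   0   0   0
-0.015   0   0   0   0   2   7   8   6   4   5   7   7   5   0   0   0   0   0   0   0   0   0   0   0   0
-0.010   0   0   0   0   6   5   8   6   6   7   7   5  10   1   0   0   0   0   0   0   0   0   0   0   0
-0.005   0   0   0   4   3   6   4   6   8   2   5   6   7   5   0   0   0   0   0   0   0   0   0   0   0
+0.000   0   0   0   5   7   7   5   7   7   7   5   5   5   4   0   0   0   0   0   0   0   0   0   0   0
+0.005   0   0   0   3   6   5   7   5   6   6   8   6   7   4   0   0   0   0   0   0   0   0   0   0   0
+0.010   0   0   0   2   6   7   4   5   4   7   6   8   4   3   0   0   0   0   0   0   0   0   0   0   0
+0.015   0   0   0   0   6   5   3   6   8   7   5   6   5   1   0   0   0   0   0   0   0   0   0   0   0
+0.020   0   0   0   0   0   6   7   4   5   4   5   3   0   0   0   0   0   0   0   0   0   0   0   0   0
+0.025   0   0   0   0   0   2   3   3   5   5   3   1   0   0   0   0   0   0   0   0   0   0   0   0   0
+0.030   0   0   0   0   0   0   1   1   0   1   0   0   0   0   0   0   0   0   0   0   0   0   0   0   0
```

>>> servo_tool(motion=[[[1,0.1,0.1,-0.05,0.5],[1,0.089,0.121,-0.05,1],[1,0.089,0.121,0,1],[1,0,0,0,0.5],[1,-0.726,0.532,0,0],[1,-0.726,0.532,0,0],[1,-0.726,0.532,0,0],[1,0,0,0,0]]])

```text
t: 17.15
eef_pos: [0.4097, -0.2237, 0.0439]
tool_rot: [-0.003, 0.928, 0.374, -0.003]
contact_force: [0.7, 0.2, 0.2]
gripper_width: 1.001
grasp_force: 0.0
```

Run:
```python
from fit import *
state();hist('scene',-.05,.06);cover(0,np.load('pics/h_scene.npy'))
```

```text
t 17.15 feeder [-0.1257  0.0552] z 0.0439 close dir deg 170.1 f [0.7 0.2 0.2] w 1.001 q7 -0.52
scene cols y from -.05, zmed nan
cover? 1083 [0.796 0.83  0.846]
  return _methods._mean(a, axis=axis, dtype=dtype,
  ret = ret.dtype.type(ret / rcount)
```

>>> servo_tool(motion=[[[1,-0.04,-0.098,0,0.97],[1,-0.04,-0.098,0,0.97],[1,-0.04,-0.098,0,0.97],[1,-0.04,-0.098,0,0.97],[1,-0.04,-0.098,0,0.97],[1,-0.04,-0.098,0,0.97],[1,-0.04,-0.098,0,0.97],[1,-0.04,-0.098,0,0.97],[1,-0.04,-0.098,0,0.97],[1,-0.04,-0.098,0,0.97],[1,-0.04,-0.098,0,0.97],[1,-0.04,-0.098,0,0.97],[1,-0.04,-0.098,0,0.97],[1,-0.04,-0.098,0,0.97],[1,-0.04,-0.098,0,0.97],[1,0,0,0,0]]])

```text
t: 18.8
eef_pos: [0.392, -0.287, 0.0447]
tool_rot: [0.0, 0.311, 0.95, -0.0]
contact_force: [-0.8, -0.2, 0.1]
gripper_width: 0.998
grasp_force: 0.0
```

Run:
```python
from fit import *
state();hist('scene',-.05,.06)
```

```text
t 18.8 feeder [-0.1025 -0.0063] z 0.0447 close dir deg 90.0 f [-0.8 -0.2  0.1] w 0.998 q7 0.99
scene cols y from -.05, zmed 0.0789730344841934
-0.020   0   0   0   0   0   0   0   0   0   4   5   5   2   0   0   0   0   0   0   0   0   0   0   0   0
-0.015   0   0   0   0   0   0   0   0   0   5   7   8   4   1   0   0   0   0   0   0   0   0   0   0   0
-0.010   0   0   0   0   0   0   0   0   5   7   4   5   6   6   0   0   0   0   0   0   0   0   0   0   0
-0.005   0   0   0   0   0   0   0   0   6   7   7   4   6   5   3   0   0   0   0   0   0   0   0   0   0
+0.000   0   0   0   0   0   0   0   1   4   4   6   5   6   5   3   0   0   0   0   0   0   0   0   0   0
+0.005   0   0   0   0   0   0   1   5   6   6   5   6   5   6   2   0   0   0   0   0   0   0   0   0   0
+0.010   0   0   0   0   0   0   2   5   4   5   6   8   5   5   1   0   0   0   0   0   0   0   0   0   0
+0.015   0   0   0   0   0   0   4   5   6   3   6   5   9   5   0   0   0   0   0   0   0   0   0   0   0
+0.020   0   0   0   0   0   1   7   7   6   5   4   5   5   0   0   0   0   0   0   0   0   0   0   0   0
+0.025   0   0   0   0   0   0   3   3   5   7   5   3   1   0   0   0   0   0   0   0   0   0   0   0   0
+0.030   0   0   0   0   0   0   0   0   1   1   1   0   0   0   0   0   0   0   0   0   0   0   0   0   0
```

>>> servo_tool(motion=[[[1,0.605,-0.443,0,0],[1,0.605,-0.443,0,0],[1,0.504,-0.369,0,0],[1,0.151,-0.111,0,0],[1,0,0,0,0]]])

```text
t: 19.35
eef_pos: [0.4674, -0.3404, 0.0446]
tool_rot: [0.0, 0.311, 0.95, 0.0]
contact_force: [0.1, 0.1, 0.7]
gripper_width: 0.999
grasp_force: 0.0
```

Run:
```python
from fit import *
state();hist('scene',-.05,.06);cover(0,np.load('pics/h_scene.npy'))
```

```text
t 19.35 feeder [-0.0102 -0.0049] z 0.0446 close dir deg 89.9 f [0.1 0.1 0.7] w 0.999 q7 1.05
scene cols y from -.05, zmed 0.08049487729761422
-0.030   0   0   0   0   0   0   0   0   0   0   0   0   0   0   0   0   0   0   0   1   0   0   0   0   0
-0.025   8   2   0   0   0   0   0   0   0   0   0   0   0   0   0   0   1   7  13  14   2   1   6   7   0
-0.020   0   0   0   0   0   0   1   5   5   5   6   3   0   0   0   0   0   0   1   2  15   1   0   2   0
-0.015   0   0   0   0   0   5   6   5   7   3   7   6   5   1   0   0   0   0   2   5   1   0   0   1   0
-0.010   0   0   0   0   2   5   4   7   7   4   7   5   5   1   0   0   0   0   3   4   0   0   0   1   0
-0.005   0   0   0   0   0   0   0   0   1   0   0   2   0   0   0   0   0   9   5   2   0   0   0   2   0
+0.000   0   0   0   0   0   0   0   0   0   0   0   0   0   0   0   0   0   1   0   0   0   0   0   0   0
+0.005   0   0   0   0   0   0   0   0   0   0   0   0   0   3   0   0   0   0   0   0   0   0   0   0   0
+0.010   0   0   0   0   0   0   0   0   0   0   0   0   1   4   0   0   0   0   0   0   0   0   0   0   0
+0.015   0   0   0   0   0   0   0   0   0   0   0   0   0   2   0   0   0   0   0   0   0   0   0   0   0
cover? 1668 [0.802 0.833 0.852]
```

>>> servo_tool(motion=[[[1,0.1,-0.074,0,0],[1,0,0,0,0]]])

```text
t: 19.6
eef_pos: [0.4703, -0.343, 0.0447]
tool_rot: [-0.0, 0.311, 0.951, -0.0]
contact_force: [-0.1, 0.2, 0.4]
gripper_width: 1.001
grasp_force: 0.0
```

Run:
```python
from fit import *
state();P,d=snap('scene','j');cover(P,d)
```

```text
t 19.6 feeder [-0.0063 -0.0053] z 0.0447 close dir deg 90.0 f [-0.1  0.2  0.4] w 1.001 q7 1.05
cover? 1701 [0.801 0.833 0.854]
```

>>> servo_tool(motion=[[[1,0.04,-0.03,0,0],[0.75,0,0,0,0],[0.65,0,0,0,0],[0.6,0,0,0,0],[0.58,0,0,0,0],[0.58,0,0,0,0]]], newtons=25)

```text
t: 20.25
eef_pos: [0.4722, -0.3442, 0.0448]
tool_rot: [-0.0, 0.31, 0.951, 0.0]
contact_force: [-0.3, 1.3, 4.5]
gripper_width: 0.644
grasp_force: 21.4
```

Run:
```python
from fit import *
o=state();print(o['grasp_force']);hist('scene',-.05,.06);cover(0,np.load('pics/h_scene.npy'))
```

```text
t 20.25 feeder [-0.0041 -0.0051] z 0.0448 close dir deg 90.0 f [-0.3  1.3  4.5] w 0.644 q7 1.05
21.37096256017685
scene cols y from -.05, zmed 0.0797068838478696
-0.025   0   0   0   0   0   0   0   0   0   2   0   0   0   0   1   0   0   0   0   0   0   0   0   0   0
-0.020   0   1   9   7   2   0   2   5   7   4   7   4   0   1   6   8   7   1   1  14  11   3   0   0   0
-0.015   5   4   0   0   1   2   5   6   6   9   6   5   6   0   2   3   8   5   5   1   0   0   0   0   0
-0.010   5   1   0   0   3   7   7   5   5   3   6   4   0   0   0   0   1   5   2   0   1   0   0   0   0
-0.005   7   0   0   0   3   5   8   3   9   8   4   0   0   0   0   1   3   6   2   0   2   0   0   0   0
+0.000   3   0   0   0   0   1   2   4   0   0   0   0   0   0   0  11   7   0   0   0   2   4   0   0   0
+0.005   0   0   0   1   0   0   0   0   0   0   0   0   0   0   0   1   3   0   0   0   0   0   0   0   0
cover? 1722 [0.8   0.833 0.853]
```

>>> servo_tool(motion=[[[0.58,-0.1,0.074,0,0],[0.58,-0.202,0.148,0,0],[0.58,-0.242,0.177,0,0],[0.58,-0.242,0.177,0,0],[0.58,-0.242,0.177,0,0],[0.58,-0.242,0.177,0,0],[0.58,0,0,0,0],[0.58,0,0,0,0]]])

```text
t: 21.1
eef_pos: [0.4192, -0.3058, 0.0448]
tool_rot: [-0.002, 0.31, 0.951, -0.0]
contact_force: [-4.4, 3.9, 12.1]
gripper_width: 0.65
grasp_force: 22.7
```

Run:
```python
from fit import *
o=state();print(o['grasp_force']);hist('scene',-.12,.06);cover(0,np.load('pics/h_scene.npy'))
```

```text
t 21.1 feeder [-0.0695 -0.0053] z 0.0448 close dir deg 90.0 f [-4.4  3.9 12.1] w 0.65 q7 1.01
22.71947890520096
scene cols y from -.05, zmed 0.07977510687440816
-0.090   0   0   0   0   0   0   0   0   1   0   0   0   0   0   0   0   0   0   0   0   1   0   0   0   0
-0.085   0   3  11   5   0   0   1   6   7   8   6   3   0   1   6  10   8   1   4  14  11   2   0   0   0
-0.080   3   1   2   1   0   5   7   8   7   4   7  11   1   0   1   1   7   3   3   1   1   1   0   0   0
-0.075   6   1   0   0   0   7   8   5   6  11   4   4   0   0   0   0   4   9   0   0   2   0   0   0   0
-0.070   7   1   0   0   3   5   6   7   6   6   4   0   0   0   0   0   2   3   1   0   2   0   0   0   0
-0.065   3   0   0   0   2   0   0   2   0   0   0   0   0   0   0   9  10   3   0   0   3   4   0   0   0
-0.060   0   0   0   0   0   0   0   0   0   0   0   0   0   0   0   0   4   0   0   0   0   1   0   0   0
cover? 1548 [0.8   0.831 0.849]
```

>>> servo_tool(motion=[[[0.58,0,0.11,0,0],[0.58,0,0.11,0,0],[0.58,0,0,0,0],[0.7,0,0,0,0],[0.85,0,0,0,0],[1,0,0,0,0],[1,0,0,0,0],[1,0,0,0,0]]])

```text
t: 21.95
eef_pos: [0.4214, -0.2983, 0.0445]
tool_rot: [-0.0, 0.311, 0.951, 0.0]
contact_force: [-0.2, -1.3, -0.4]
gripper_width: 1.001
grasp_force: 0.0
```

>>> servo_tool(motion=[[[1,0,0,0.3,0],[1,0,0,0.6,0],[1,0,0,1,0],[1,-0.2,0.15,1,0],[1,-0.4,0.3,1,0],[1,-0.4,0.3,1,0],[1,-0.4,0.3,0.5,0],[1,0,0,0,0]]])

```text
t: 22.75
eef_pos: [0.3654, -0.2559, 0.264]
tool_rot: [0.002, 0.31, 0.951, -0.002]
contact_force: [0.3, -0.8, -0.8]
gripper_width: 0.999
grasp_force: 0.0
```

Run:
```python
from fit import *
o=state();hist('scene',-.12,.0);cover(0,np.load('pics/h_scene.npy'))
P=cv2.imread('pics/h_scene.png');hs=cv2.cvtColor(P,cv2.COLOR_BGR2HSV)
m=cv2.inRange(hs,(100,90,40),(130,255,255)); m[:240]=0; ys,xs=np.nonzero(m); k=(xs>350)&(xs<430)&(ys<310); Q=np.array([W2F(atz('scene',u,v,.006)) for u,v in zip(xs[k],ys[k])]); print(len(Q),Q.min(0),Q.max(0),(Q.min(0)+Q.max(0))/2)
hist('top',-.12,.0)
P=cv2.imread('pics/h_top.png');hs=cv2.cvtColor(P,cv2.COLOR_BGR2HSV)
m=cv2.inRange(hs,(100,90,40),(130,255,255)); ys,xs=np.nonzero(m); k=(xs>315)&(xs<390)&(ys>300)&(ys<375); Q=np.array([W2F(atz('top',u,v,.006)) for u,v in zip(xs[k],ys[k])]); print(len(Q),Q.min(0),Q.max(0),(Q.min(0)+Q.max(0))/2)
```

```text
t 22.75 feeder [-0.1425  0.0031] z 0.264 close dir deg 90.0 f [ 0.3 -0.8 -0.8] w 0.999 q7 1.3
scene cols y from -.05, zmed 0.07932730919316178
-0.090   0   0   0   0   0   0   0   0   3   8   6   6   3   0   0   0   0   0   0   0   0   0   0   0   0
-0.085   0   0   0   0   0   0   0   4   8   4   6   9   4   8   0   0   0   0   0   0   0   0   0   0   0
-0.080   0   0   0   0   0   0   6   8   7   6   8   8   8   8   8   0   0   0   0   0   0   0   0   0   0
-0.075   0   0   0   0   0   3   5   6   6   5   6   5   7   5   9   4   0   0   0   0   0   0   0   0   0
-0.070   0   0   0   0   0   3   5   7   7   7   9  10   7   6   5   6   0   0   0   0   0   0   0   0   0
-0.065   0   0   0   0   0   4   7   7   5   6   5   3   7   5   8   6   0   0   0   0   0   0   0   0   0
-0.060   0   0   0   0   0   2   8   8   6   5   8   9   5   7   7   4   0   0   0   0   0   0   0   0   0
-0.055   0   0   0   0   0   2   6   6   6   8   6   5   9   6   6   1   0   0   0   0   0   0   0   0   0
-0.050   0   0   0   0   0   0   3   5   6   6   6   6   8   6   5   1   0   0   0   0   0   0   0   
[... 1053 characters left out ...]
  10  12  12  11  11  11  12  11  11   7   0   0   0   0   0   0   0   0   0
-0.055   0   0   0   0   0   8  11  10  10  12  11  11  12  10  11   3   0   0   0   0   0   0   0   0   0
-0.050   0   0   0   0   0   2  12  11  12  12  11  10  11  11   9   0   0   0   0   0   0   0   0   0   0
-0.045   0   0   0   0   0   0   5  11  10  12  11  11  11  10   2   0   0   0   0   0   0   0   0   0   0
-0.040   0   0   0   0   0   0   0   4   9  11  10  11   7   2   0   0   0   0   0   0   0   0   0   0   0
-0.035   0   0   0   0   0   0   0   0   0   0   3   0   0   0   0   0   0   0   0   0   0   0   0   0   0
69 [-0.09096648 -0.03456976] [-0.04680738  0.03443531] [-6.88869334e-02 -6.72241703e-05]
```

Run:
```python
from fit import *
snap('scene','j'); amber2(); print(bot.hand_in())
```

```text
0.075 [0 0 0 0 1 4 5 0 0 0 0 0 0 0 0 0 0 0 0 0 0 0 0]
0.08 [0 0 0 5 5 6 9 8 7 4 0 0 0 0 0 0 0 0 0 0 0 0 0]
0.085 [0 0 5 2 7 5 4 7 4 6 1 0 0 0 0 0 0 0 0 0 0 0 0]
0.09 [ 0  1  5  6  3  9  3  5  4  8 10  0  0  0  0  0  0  0  0  0  0  0  0]
0.095 [0 2 5 6 3 4 6 4 6 5 7 2 0 0 0 0 0 0 0 0 0 0 0]
0.1 [0 4 2 5 5 6 5 4 5 5 2 3 0 0 0 0 0 0 0 0 0 0 0]
0.105 [0 2 4 6 3 3 6 5 3 7 4 2 0 0 0 0 0 0 0 0 0 0 0]
0.11 [0 0 2 5 5 6 6 4 6 2 6 0 0 0 0 0 0 0 0 0 0 0 0]
0.115 [0 0 3 4 4 5 3 5 6 5 2 0 0 0 0 0 0 0 0 0 0 0 0]
0.12 [0 0 0 3 6 3 1 3 7 3 0 0 0 0 0 0 0 0 0 0 0 0 0]
0.125 [0 0 0 1 3 4 3 4 0 0 0 0 0 0 0 0 0 0 0 0 0 0 0]
0.13 [0 0 0 0 0 1 0 0 0 0 0 0 0 0 0 0 0 0 0 0 0 0 0]
(np.int64(407), np.float64(0.10400000000000004), np.float64(-0.01799999999999998))
the job is handed in; nothing more can be done
None
```

I handed the job in at about 23 s of the 67 s allowed, but the hand-in returned no verdict. By my last camera measurements, the cover is at about 48° (0.83 rad), the amber jar is about 102 mm behind the outlet, and the clear jar stands upright and released within about 4 mm of the ring's centre.

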